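# Put the bicycle things away after a wet ride

### The arm

A 7-joint arm with a two-finger parallel gripper is mounted at the origin on the work surface. World frame = base frame: x ahead of the robot, y to its left, z up, the work surface at z = 0. Lengths are in m, angles in rad, forces in N, time in s.
With the tool pointing down it reaches from about 0.4 to 0.85 m from the base axis. Payload 10.4 kg.
Tool frame: the origin (TCP) lies between the finger pads; the fingertips stand 19 mm ahead of it and the grasp point (between the pads) is the TCP (manip.tips_ahead is the distance from the TCP to the fingertips, in m); z points along the fingers, y is the line along which they close (so a half turn about z gives the same grasp; the last joint's range is limited). The gripper opens to 85 mm and grips with 20 to 120 N. Pads are 22 mm wide; open, the fingers measure 114 mm over their backs; the gripper's body (76 mm by 85 mm) begins 54 mm behind the grasp point. The pads swing forward as they close: fully open they stand 13 mm farther back than shut.
Start: joints at [1.228, 0.332, -0.065, 1.46, 0.022, 1.35, -0.088], TCP at [0.197, -0.593, 0.219] pointing down, gripper open.
Joint ranges: [-2.6, 2.6], [-0.5, 2.12], [-1.47, 1.34], [0.16, 2.42], [-1.27, 4.41], [0.06, 2.06], [-2.6, 2.6]. Speed limits (rad/s): [2.22, 2.22, 2.79, 2.79, 3.14, 3.14, 3.14].

### API

Orientations are given as a unit quaternion [x, y, z, w].
In Python, from workcell import manip, viewer gives the robot as it stands.
- The arm moves only by the tool arm_command, never from a script. Its argument "series" is text: rows parted by semicolons, each of 5 numbers parted by spaces: the closure, from 0 (fully open) to 1 (shut), then the shift along the tool's x, y, z normalised to -1 to 1, where 1 is 0.4 m, then the turn about the tool's z normalised to -1 to 1, where 1 is 180 degrees. In form: jaw tx ty tz spin; .... A call has exactly 10 rows; each row shifts and turns the commanded pose from where the row before left it, along the tool's axes as they then stand; what a row does not reach is not made up. A row lasts 1/8 s, in which the tool goes at most 62.5 mm and 10.7 degrees, less where a joint would pass 70% of its speed; a pose out of reach is approached as far as the arm can. A call with a number of a shift or a turn outside -1 to 1 is refused whole. A call with a gripper value outside its range is refused whole. The fingers move at their own pace and stop on an object; "newtons" is the grip in N (left out, the last holds). Time passes only in rows, so rows that do not move let the fingers close, or fill a call up. It gives the time, the measured TCP pose, the force, the opening and the grip force at its end, in the units of the state.
- manip.get_obs(): the state, without advancing time (a new reading comes with each control period).
- viewer.camera(name): name is "scene" or "side" or "wrist"; returns a dict with "pixels" (400x640x3 uint8, red, green, blue), "intrinsics" (3x3 intrinsics, pixels), "extrinsics" (4x4, takes a point from world to camera coordinates). Camera axes: x right, y up, looking along -z (the intrinsics and any distortion apply to the point x, -y, -z); pixel columns grow to the right and rows downward; lengths in m; the calibration is good to about 2 mm. A picture is of the moment at which its call begins. There is no depth.
- manip.hand_in(): hands the job in; it is judged then, once.
The state is a dict: "clock": time; "joint_pos": joint angles; "joint_velocities": joint speeds; "tau": joint torques, N m; "position": TCP position; "ee_rot": TCP orientation; "ft_force": force on the tool from outside, world axes, zero at the start; "torque": the same for the moment, N m; "grip_width": opening from 0.0 (shut) to 1.0 (fully open); "grasp_force": force on a finger pad.
Only numpy, scipy, OpenCV 4.12 (cv2) and the standard library are available. Lean on these libraries where they do the work, as an engineer would, in place of code of your own. Each camera call takes 0.05 s, during which the arm holds its last target. There are 200 camera calls.

### The job

We just came in from a wet ride: lift the lid of the bike box right back until it rests on its stop, put every bicycle light that is lying on the ledge inside the box, and hang both padlock keys by their rings on hooks of the key rack (any hooks). Leave the lid open on its stop so that the lights can dry, and leave the other things on the ledge and the half-open drawer where they are.

Things in the scene. Friction and masses are not known exactly. Their poses are not given: they have to be found in the camera images.
- light0: bicycle light: black plastic block 46 (its x) x 34 (its y) x 30 mm high, clear round lens on its +x end, about 70 g; origin at the centre of its underside, z up. May be absent
- light1: bicycle light: black plastic block 46 (its x) x 34 (its y) x 30 mm high, red round lens on its +x end, about 70 g; origin at the centre of its underside, z up. May be absent
- light2: bicycle light: black plastic block 46 (its x) x 34 (its y) x 30 mm high, clear round lens on its +x end, about 70 g; origin at the centre of its underside, z up. May be absent
- light3: bicycle light: black plastic block 46 (its x) x 34 (its y) x 30 mm high, red round lens on its +x end, about 70 g; origin at the centre of its underside, z up. May be absent
- light4: bicycle light: black plastic block 46 (its x) x 34 (its y) x 30 mm high, clear round lens on its +x end, about 70 g; origin at the centre of its underside, z up. May be absent
- key_blue: padlock key lying flat, one rigid piece 103 mm long, about 45 g: blue plastic grip 46 (x) x 16 (y) x 12 mm thick around the origin, steel blade to -x, steel ring to +x. Origin at the centre of the underside of the grip, z up when lying
- key_blue_eye (a point): centre of the ring at the end of the blue key, 37 mm along the key's +x from its origin, 6 mm above its underside; clear hole 22 mm, wire 6 mm thick
- key_yellow: padlock key lying flat, one rigid piece 103 mm long, about 45 g: yellow plastic grip 46 (x) x 16 (y) x 12 mm thick around the origin, steel blade to -x, steel ring to +x. Origin at the centre of the underside of the grip, z up when lying
- key_yellow_eye (a point): centre of the ring at the end of the yellow key, 37 mm along the key's +x from its origin, 6 mm above its underside; clear hole 22 mm, wire 6 mm thick
- bikebox: brown wooden box fixed to the ledge, open inside under its lid: 150 (x) x 200 (y) x 80 mm high outside, walls 6 mm; origin at the centre of its underside, x points to the hinge side (away from the robot)
- lid (a joint): angle of the box's lid in rad: 0 shut, 1.9 leaning back on its stop. It swings up freely about its far edge, falls shut if let go short of upright (1.57) and falls back onto the stop beyond it
- lid_handle (a point): middle of the lid's round brass bar handle (10 mm thick, 90 mm long, parallel to the hinge), which stands 42 mm out in front of the lid's near edge, in the plane of the lid, so that fingers fit on either side of it; 86 mm above the ledge when shut, 198 mm from the hinge line. The bar can turn between the fingers as the lid swings
- lid_hinge (a point): middle of the hinge line (along the box's y), 80 mm above the ledge at the box's far edge; the handle bar lies 6 mm above it when shut
- rack: key rack fixed to the ledge: dark steel rail along its y, 170 mm up, on two posts 200 mm apart, with three brass hooks pointing to its -x (towards the robot); origin on the ledge, rail at x = +70 mm of it
- hook0 (a point): hook 0 of the rack, at rack y = -65 mm: middle of its level bar (8 mm thick, running from the rail 46 mm to -x, 170 mm above the ledge). At its -x end the hook turns up to a tip 30 mm above and 30 mm to -x of this point. A ring lowered flat over the tip and let go drops to the bar and the key swings down to hang
- hook1 (a point): hook 1 of the rack, at rack y = 0 mm: middle of its level bar (8 mm thick, running from the rail 46 mm to -x, 170 mm above the ledge). At its -x end the hook turns up to a tip 30 mm above and 30 mm to -x of this point. A ring lowered flat over the tip and let go drops to the bar and the key swings down to hang
- hook2 (a point): hook 2 of the rack, at rack y = 65 mm: middle of its level bar (8 mm thick, running from the rail 46 mm to -x, 170 mm above the ledge). At its -x end the hook turns up to a tip 30 mm above and 30 mm to -x of this point. A ring lowered flat over the tip and let go drops to the bar and the key swings down to hang
- tin: red round shoe-polish tin, 54 mm across, 22 mm high; loose, not part of the job, origin at the centre of its underside
- tealight: amber glass tealight cup, 46 mm across, 35 mm high; loose, not part of the job, origin at the centre of its underside
- bowl: green key bowl, 120 mm across, 50 mm high; loose, not part of the job, origin at the centre of its underside
- shoehorn: shoehorn with bone-coloured handle and steel blade, 170 mm long, lying flat; loose, not part of the job, origin at the centre of its underside
- spray: white spray bottle with blue cap, 44 mm across, 120 mm high; loose, not part of the job, origin at the centre of its underside
- chest_drawer0_handle (a point): round brass knob of the half-open drawer at the back of the ledge; not part of the job
Not all that is in view belongs to the job. What is shaped like the light3 but pink or turquoise is not meant.

How it is judged:
On the way:
1. the lid is open on its stop (value of joint lid above 1.8 rad), for 0.3 s.
At the end, for the whole second after the job is handed in: The lid rests open (over 1.8 rad); every light present is inside the box, below its rim, at rest; both keys hang blade down (within 0.6 rad of vertical), released and no longer swinging hard (under 0.2 m/s), with the ring centre within 32 mm of the middle of a hook's bar (value of joint lid above 1.8 rad and x of light0 in the frame of bikebox between -0.075 and 0.075 m and y of light0 in the frame of bikebox between -0.1 and 0.1 m and z of light0 in the frame of bikebox between 0 and 0.075 m and linear speed of each of light0, light1, light2, light3, light4 below 0.05 m/s and x of light1 in the frame of bikebox between -0.075 and 0.075 m and y of light1 in the frame of bikebox between -0.1 and 0.1 m and z of light1 in the frame of bikebox between 0 and 0.075 m and x of light2 in the frame of bikebox between -0.075 and 0.075 m and y of light2 in the frame of bikebox between -0.1 and 0.1 m and z of light2 in the frame of bikebox between 0 and 0.075 m and x of light3 in the frame of bikebox between -0.075 and 0.075 m and y of light3 in the frame of bikebox between -0.1 and 0.1 m and z of light3 in the frame of bikebox between 0 and 0.075 m and x of light4 in the frame of bikebox between -0.075 and 0.075 m and y of light4 in the frame of bikebox between -0.1 and 0.1 m and z of light4 in the frame of bikebox between 0 and 0.075 m and (distance between key_blue_eye and hook0 below 0.032 m or distance between key_blue_eye and hook1 below 0.032 m or distance between key_blue_eye and hook2 below 0.032 m) and angle between each of key_blue, key_yellow's own x axis and vertical below 0.6 rad and linear speed of each of key_blue, key_yellow below 0.2 m/s and (distance between key_yellow_eye and hook0 below 0.032 m or distance between key_yellow_eye and hook1 below 0.032 m or distance between key_yellow_eye and hook2 below 0.032 m)); the robot touches nothing.
It fails at once if a bystander (tin, tealight, bowl, shoehorn or spray bottle) is moved more than 45 mm (distance of any of tin, tealight, bowl, shoehorn, spray from where it was at the start of the episode above 0.045 m).
It fails at once if the drawer is moved more than 30 mm (distance of chest_drawer0_handle from where it was at the start of the episode above 0.03 m).
Of light0, light1, light2, light3, light4 only 3 to 5 are there at a start; the rules pass over those that are not, and their reading is None.
At some moment in a run one of light0, light1, light2, light3, light4 may be knocked a few centimetres aside while the robot is not near it.
It also fails if it takes over 210 s, if anything falls off the work surface, if the arm or the gripper's body presses on something with over 40 N, if the wrist force passes 120 N, or if a joint passes its speed limit or range.

## Working session

There is one attempt and no reset: what is moved stays moved. The work goes in short steps, Python scripts to look and compute and a tool call to move; the robot and the scene stay as the last step left them, time stands still between calls to the robot, and variables do not carry over. Pictures are saved under pics/ and viewed, at most 14 in all, crops included, and the job is handed in when it is done.

Besides the shell and the picture viewer there is one more tool, called after "Request:" in YAML: its name, and indented under it one key for each argument. arm_command: Moves the arm, as the interface text tells. Scaled input: -1 to 1 covers 0.4 m each way for a shift and 180 degrees each way for a turn. Its arguments: {"type":"object","properties":{"series":{"type":"string"},"newtons":{"type":"number"}},"required":["series"]}

```bash
ls; mkdir -p pics; cat > h.py <<'E'
import numpy as np, cv2
from workcell import manip, viewer
from scipy.spatial.transform import Rotation as R
def grab(n,f):
    c=viewer.camera(n); cv2.imwrite('pics/'+f+'.png',c['pixels'][:,:,::-1]); np.savez('pics/'+f,**{k:np.array(c[k]) for k in('pixels','intrinsics','extrinsics')}); return c
def load(f): return np.load('pics/'+f+'.npz')
def ray(c,u,v):
    E=np.array(c['extrinsics']);K=np.array(c['intrinsics'])
    p=np.linalg.solve(K,[u,v,1.]); d=E[:3,:3].T@np.array([p[0],-p[1],-p[2]]); return -E[:3,:3].T@E[:3,3], d/np.linalg.norm(d)
def plane(c,u,v,z):
    o,d=ray(c,u,v); return o+d*(z-o[2])/d[2]
def tri(*a):
    A=np.zeros((3,3));b=np.zeros(3)
    for c,u,v in a:
        o,d=ray(c,u,v);P=np.eye(3)-np.outer(d,d);A+=P;b+=P@o
    x=np.linalg.solve(A,b); return x,[np.linalg.norm(np.cross(ray(c,u,v)[1],x-ray(c,u,v)[0])) for c,u,v in a]
def proj(c,p):
    E=np.array(c['extrinsics']);q=(E@np.append(p,1))[:3];k=np.array(c['intrinsics'])@[q[0],-q[1],-q[2]];return k[:2]/k[2]
E
python3 - <<'E'
from h import *
a=[grab(n,n+'0') for n in('scene','side','wrist')]
for c in a: print(np.round(c['extrinsics'],3).tolist(),np.round(c['intrinsics'],1).tolist())
print(manip.get_obs())
cv2.imwrite('pics/all.png',cv2.resize(np.vstack([a[0]['pixels'],a[1]['pixels']])[:,:,::-1],(480,600)))
E
```

```text
pics
[[0.849, 0.528, 0.007, -0.467], [-0.434, 0.69, 0.579, 0.183], [0.301, -0.495, 0.815, -1.261], [0.0, 0.0, 0.0, 1.0]] [[389.9, 0.0, 324.5], [0.0, 389.9, 202.5], [0.0, 0.0, 1.0]]
[[-0.999, -0.034, -0.023, 0.576], [0.001, -0.579, 0.815, -0.099], [-0.041, 0.815, 0.578, -1.078], [0.0, 0.0, 0.0, 1.0]] [[426.7, 0.0, 311.7], [0.0, 426.7, 195.7], [0.0, 0.0, 1.0]]
[[0.315, -0.949, -0.002, -0.625], [0.899, 0.298, -0.321, 0.042], [0.306, 0.099, 0.947, -0.381], [0.0, 0.0, 0.0, 1.0]] [[320.1, 0.0, 324.8], [0.0, 320.1, 197.3], [0.0, 0.0, 1.0]]
{'clock': 0.15, 'joint_pos': array([ 1.22837871,  0.33271588, -0.06472454,  1.46069945,  0.0215788 ,
        1.34987581, -0.08849871]), 'joint_velocities': array([ 0.00166504, -0.00316711,  0.00054748, -0.0005126 ,  0.00021816,
       -0.00032995,  0.00125594]), 'tau': array([ 7.02790931e-05, -6.25827956e+01,  4.89582773e-02, -3.91851461e+01,
        1.64308981e-02,  7.42927019e-03, -2.83639088e-05]), 'position': array([ 0.19643395, -0.59304575,  0.21802889]), 'ee_rot': array([ 9.87238840e-01,  1.59245787e-01, -8.57950772e-05, -4.94891318e-04]), 'ft_force': array([-0.77326646, -0.69037628,  0.4850297 ]), 'torque': array([ 0.02171771, -0.0399821 , -0.02732381]), 'grasp_force': 0.0, 'grip_width': 1.0039057017587647}
```

View pics/scene0.png

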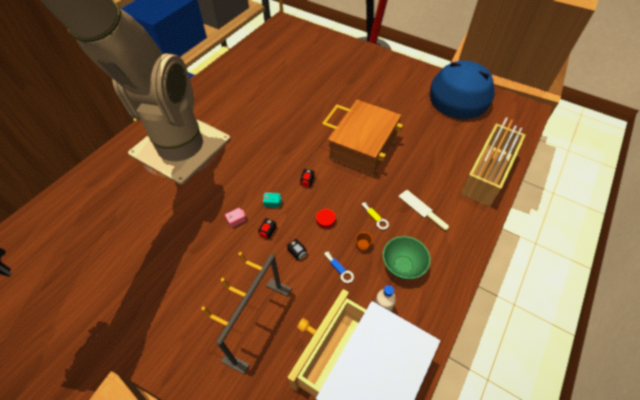

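View pics/side0.png

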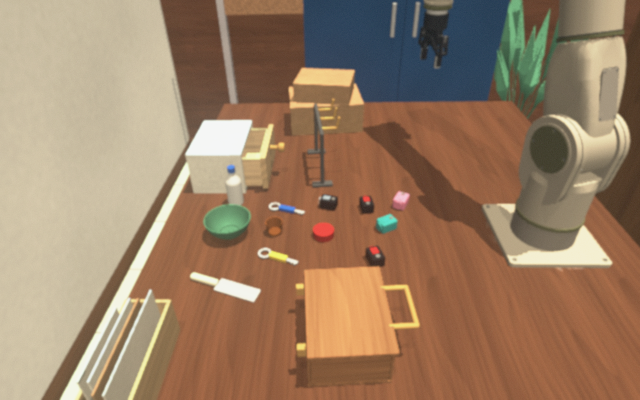

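The scene view shows:
- **Lights:** black lights with a red lens at (307,177) and (267,228), and one with a clear lens at (297,249).
- **Decoys:** turquoise (272,199) and pink (235,217).
- **Keys:** blue at (340,267) and yellow at (375,215).
- **Fixed things:** box at (365,135) with its handle at (337,115), and the rack around (250,310).

The side view shows the same things. Next is an enlarged crop to confirm the lights and pick points.

```bash
python3 - <<'E'
from h import *
a=load('scene0')['pixels'][155:290,215:415]; b=load('side0')['pixels'][175:285,250:420]
A=cv2.resize(a,None,fx=4,fy=4,interpolation=cv2.INTER_CUBIC);cv2.imwrite('pics/c1.png',A[:,:,::-1])
B=cv2.resize(b,None,fx=4.5,fy=4.5,interpolation=cv2.INTER_CUBIC);cv2.imwrite('pics/c2.png',B[:,:,::-1])
# colour blobs
rng={'blue':[(105,150,60),(125,255,255)],'yellow':[(24,170,120),(33,255,255)],'red':[(0,220,120),(4,255,255)],'black':[(0,0,0),(180,255,48)]}
for f in('scene0','side0'):
    im=load(f)['pixels'];h=cv2.cvtColor(im,cv2.COLOR_RGB2HSV);c=load(f)
    for k,(l,u) in rng.items():
        m=cv2.inRange(h,l,u);n,_,s,ce=cv2.connectedComponentsWithStats(m)
        for i in range(1,n):
            x,y=ce[i]
            if 12<s[i,4]<700 and (f=='scene0' and 200<x<440 and 160<y<300 or f=='side0' and 240<x<420 and 180<y<300): print(f,k,s[i],ce[i].round(1),plane(c,x,y,.01).round(3)[:2])
E
```

```text
scene0 blue [331 259  14  14  86] [337.3 265.7] [ 0.652 -0.101]
scene0 blue [385 286   8  10  65] [388.4 290.2] [ 0.794 -0.091]
scene0 yellow [367 208  14  13  93] [373.7 214. ] [0.657 0.092]
scene0 red [303 173   7   6  33] [306.2 175.8] [0.419 0.106]
scene0 red [302 181   7   6  26] [305.1 182.8] [0.431 0.082]
scene0 red [316 209  20  17 259] [325.2 217.3] [0.547 0.009]
scene0 red [262 223   8   8  44] [265.3 226.8] [ 0.423 -0.105]
scene0 red [259 232   7   5  25] [262.3 233.9] [ 0.43  -0.128]
scene0 black [309 171   5  16  43] [311.3 178.5] [0.438 0.106]
scene0 black [267 222   9  16  72] [271.2 229.7] [ 0.443 -0.104]
scene0 black [288 245  11  15  64] [292.7 251.7] [ 0.531 -0.129]
scene0 black [271 259  10  30  84] [275.6 273.3] [ 0.529 -0.203]
side0 blue [280 206  14   5  33] [286.6 208.1] [ 0.649 -0.097]
```

View pics/c1.png

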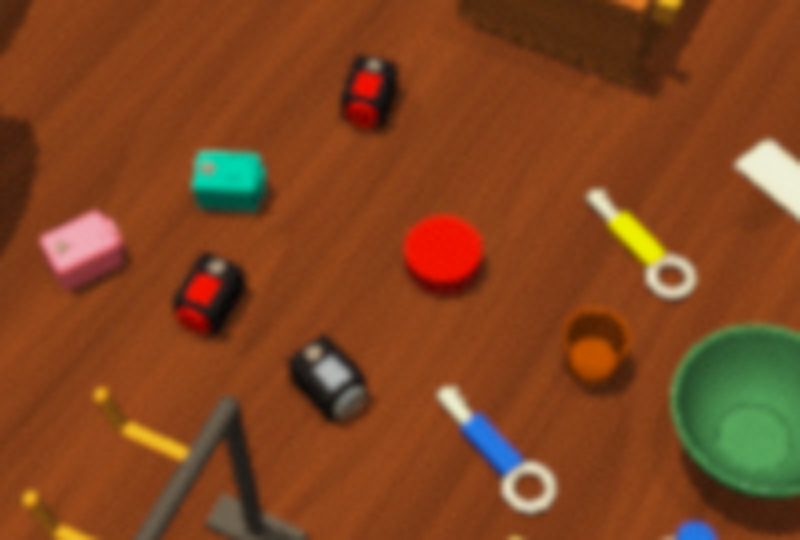

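View pics/c2.png

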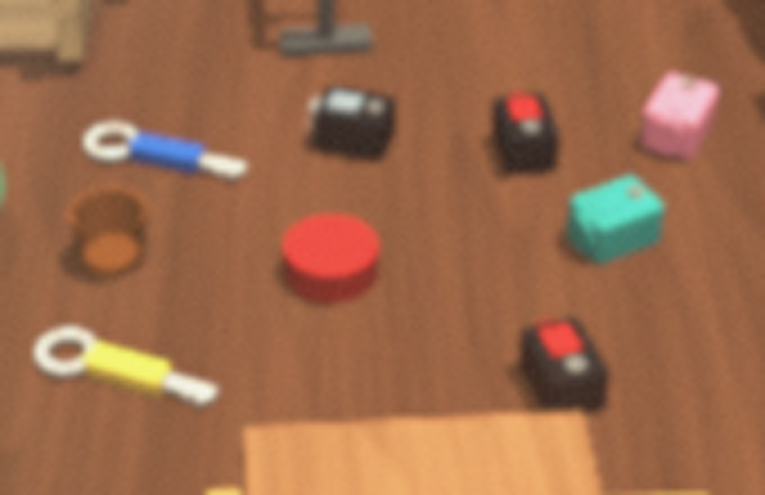

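The crop confirms three lights: black with red lens at scene crop (369,90) and (210,295), and black with clear lens at (331,380). The pink and turquoise blocks (same shape, no black body) are not meant. Now the rack and handle.

```bash
python3 - <<'E'
from h import *
s=load('scene0');d=load('side0')
r=lambda im,x,y,w,h:cv2.resize(im[y:y+h,x:x+w],None,fx=4,fy=4,interpolation=cv2.INTER_CUBIC)
a=r(s['pixels'],195,240,100,75);b=r(d['pixels'],270,90,100,75);c=r(s['pixels'],315,95,100,75);e=r(d['pixels'],330,265,100,75)
cv2.imwrite('pics/c3.png',np.vstack([np.hstack([a,b]),np.hstack([c,e])])[:,:,::-1])
S=lambda x,y:(s,(x+.5)/4-.5+215,(y+.5)/4-.5+155)
D=lambda x,y:(d,(x+.5)/4.5-.5+250,(y+.5)/4.5-.5+175)
for n,p,q in [('A patch',(369,84),(561,338)),('A btn',(375,65),(575,363)),('B patch',(204,290),(523,106)),('B btn',(217,266),(530,127)),('C patch',(331,374),(345,100)),('C btn',(313,352),(374,106)),('blue ring',(529,487),(111,141)),('blue grip',(491,443),(167,151)),('blue tip',(449,395),(236,166)),('yel ring',(670,277),(67,351)),('yel grip',(636,238),(128,365)),('yel tip',(600,196),(205,391))]:
    x,e=tri(S(*p),D(*q));print(n,x.round(4),np.round(e,4))
E
```

```text
A patch [0.428  0.0938 0.0311] [0.0021 0.0021]
A btn [0.422  0.1118 0.0306] [0.0017 0.0017]
B patch [ 0.4328 -0.1143  0.0307] [0.0016 0.0016]
B btn [ 0.4293 -0.094   0.0301] [0.0008 0.0008]
C patch [ 0.5411 -0.1218  0.03  ] [0.0013 0.0013]
C btn [ 0.5228 -0.1148  0.0307] [0.0007 0.0007]
blue ring [ 0.6861 -0.1121  0.0058] [0.0007 0.0007]
blue grip [ 0.6501 -0.0992  0.0077] [0.0008 0.0008]
blue tip [ 0.6077 -0.084   0.0076] [0.0018 0.0018]
yel ring [0.6902 0.0774 0.0053] [0.0008 0.0008]
yel grip [0.6555 0.0917 0.0087] [0.001 0.001]
yel tip [0.6147 0.1106 0.0077] [0.0026 0.0026]
```

View pics/c3.png

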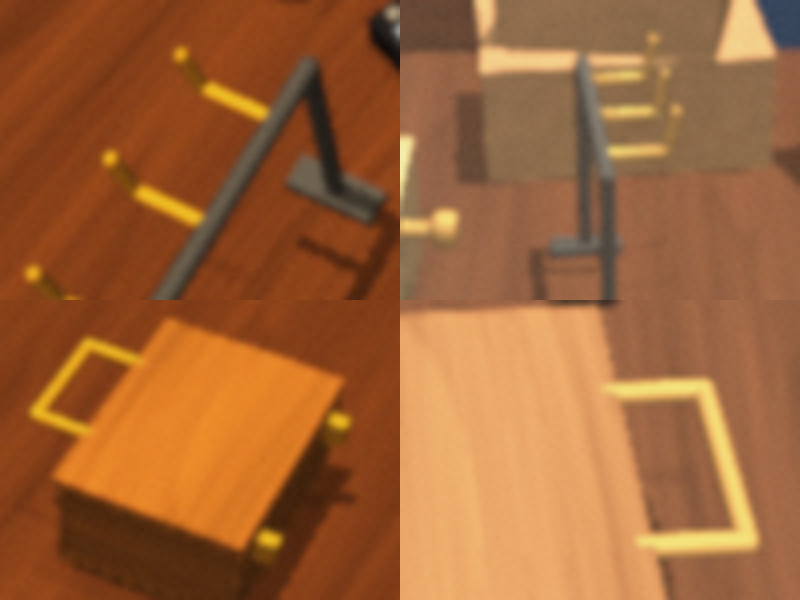

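```bash
python3 - <<'E'
from h import *
s=load('scene0');d=load('side0')
f=lambda c,x,y,x0,y0:(c,(x+.5)/4-.5+x0,(y+.5)/4-.5+y0)
for n,p,q in [('tip2',(181,54),(276,112)),('tip1',(110,159),(264,72)),('tip0',(32,274),(254,40)),('end2',(207,88),(264,152)),('end1',(138,192),(255,112)),('rail2',(265,115),(210,154))]:
    x,e=tri(f(s,*p,195,240),f(d,*q,270,90));print(n,x.round(4),np.round(e,4))
for n,p,q in [('h+',(88,43),(350,240)),('h-',(35,111),(308,88))]:
    x,e=tri(f(s,*p,315,95),f(d,*q,330,265));print(n,x.round(4),np.round(e,4))
for n,p in [('L',(168,20)),('L',(58,178)),('L',(343,80)),('L',(245,250))]:
    print(plane(*f(s,*p,315,95),.086).round(4))
o=manip.get_obs();print(R.from_quat(o['ee_rot']).as_matrix().round(3),manip.tips_ahead)
E
```

```text
tip2 [ 0.5061 -0.2677  0.2   ] [0.0008 0.0008]
tip1 [ 0.5139 -0.333   0.2014] [0.001 0.001]
tip0 [ 0.5206 -0.3976  0.1994] [0.0007 0.0007]
end2 [ 0.5151 -0.2664  0.1693] [0.0017 0.0017]
end1 [ 0.5216 -0.3319  0.1694] [0.0023 0.0023]
rail2 [ 0.5526 -0.2629  0.1702] [0.0006 0.0006]
h+ [0.3768 0.3494 0.0874] [0.0013 0.0013]
h- [0.3823 0.2601 0.0877] [0.0014 0.0014]
[0.4181 0.4093 0.086 ]
[0.4354 0.2097 0.086 ]
[0.5694 0.4207 0.086 ]
[0.5868 0.2202 0.086 ]
[[ 0.949  0.314 -0.   ]
 [ 0.314 -0.949  0.001]
 [-0.    -0.001 -1.   ]] 0.019
```

```bash
cat > plan.py <<'E'
# usage: plan.py jaw x y z yaw n [jaw x y z yaw n ...]; starts from the measured pose (or S x y z yaw)
import sys; from h import *
a=sys.argv[1:]
o=manip.get_obs();p=np.array(o['position']);m=R.from_quat(o['ee_rot']).as_matrix();y=np.degrees(np.arctan2(m[1,0],m[0,0]))
print('now',p.round(4),round(y,2),'t',round(o['clock'],2),'gw',round(o['grip_width'],3),'gf',round(o['grasp_force'],1),'j7',o['joint_pos'].round(2)[[0,6]])
if a and a[0]=='S': p=np.array(a[1:4],float);y=float(a[4]);a=a[5:]
rows=[]
while a:
    j,X,Y,Z,W=map(float,a[:5]);n=int(a[5]);a=a[6:]
    t=np.array([X,Y,Z]);s=round((y-W)/n/180,3)
    for k in range(n):
        d=(t-p)/(n-k);c,q=np.cos(np.radians(y)),np.sin(np.radians(y))
        v=np.round(np.array([c*d[0]+q*d[1],q*d[0]-c*d[1],-d[2]])/.4,3)
        rows.append(f'{j:g} {v[0]:g} {v[1]:g} {v[2]:g} {s:g}')
        if max(abs(v))>.155 or abs(s)>.0594: print('LIMIT',k)
        w=v*.4;p=p+np.array([c*w[0]+q*w[1],q*w[0]-c*w[1],-w[2]]);y-=s*180
for i in range(0,len(rows),10): print('; '.join(rows[i:i+10]))
E
python3 plan.py 0 .45 -.1 .30 18.3 10 0 .3795 .305 .16 94.6 10
```

```text
now [ 0.1964 -0.593   0.218 ] 18.33 t 0.15 gw 1.004 gf 0.0 j7 [ 1.23 -0.09]
0 0.099 -0.097 -0.02 0; 0 0.099 -0.097 -0.021 0; 0 0.099 -0.097 -0.02 0; 0 0.099 -0.097 -0.021 0; 0 0.099 -0.097 -0.02 0; 0 0.099 -0.097 -0.021 0; 0 0.099 -0.097 -0.02 0; 0 0.099 -0.097 -0.021 0; 0 0.099 -0.097 -0.02 0; 0 0.098 -0.098 -0.021 0
0 0.015 -0.102 0.035 -0.042; 0 0.028 -0.099 0.035 -0.042; 0 0.041 -0.094 0.035 -0.042; 0 0.053 -0.088 0.035 -0.042; 0 0.064 -0.08 0.035 -0.042; 0 0.074 -0.071 0.035 -0.042; 0 0.083 -0.06 0.035 -0.042; 0 0.09 -0.049 0.035 -0.042; 0 0.096 -0.037 0.035 -0.042; 0 0.101 -0.024 0.035 -0.042
```

Request:
arm_command:
  series: "0 0.099 -0.097 -0.02 0; 0 0.099 -0.097 -0.021 0; 0 0.099 -0.097 -0.02 0; 0 0.099 -0.097 -0.021 0; 0 0.099 -0.097 -0.02 0; 0 0.099 -0.097 -0.021 0; 0 0.099 -0.097 -0.02 0; 0 0.099 -0.097 -0.021 0; 0 0.099 -0.097 -0.02 0; 0 0.098 -0.098 -0.021 0"
  newtons: 30

```text
clock: 1.4
position: [0.4504, -0.0986, 0.3009]
ee_rot: [0.987, 0.159, 0.0, 0.0]
ft_force: [0.2, -0.4, -0.9]
grip_width: 1.0
grasp_force: 0.0
```

Request:
arm_command:
  series: "0 0.015 -0.102 0.035 -0.042; 0 0.028 -0.099 0.035 -0.042; 0 0.041 -0.094 0.035 -0.042; 0 0.053 -0.088 0.035 -0.042; 0 0.064 -0.08 0.035 -0.042; 0 0.074 -0.071 0.035 -0.042; 0 0.083 -0.06 0.035 -0.042; 0 0.09 -0.049 0.035 -0.042; 0 0.096 -0.037 0.035 -0.042; 0 0.101 -0.024 0.035 -0.042"

```text
clock: 2.65
position: [0.3793, 0.3058, 0.1602]
ee_rot: [0.681, 0.732, 0.0, 0.0]
ft_force: [1.4, -0.2, 0.2]
grip_width: 1.0
grasp_force: 0.0
```

```bash
python3 plan.py 0 .380 .305 .13 94.6 4 0 .3795 .305 .092 94.6 6; python3 -c "
from h import *
grab('wrist','w1')"
```

```text
now [0.3793 0.3058 0.1602] 94.14 t 2.65 gw 1.0 gf 0.0 j7 [ 0.19 -0.84]
0 -0.001 0 0.019 -0.001; 0 -0 0.001 0.019 -0.001; 0 -0.001 0 0.019 -0.001; 0 -0 0.001 0.018 -0.001; 0 -0 -0 0.016 0; 0 -0 -0 0.016 0; 0 -0 -0 0.016 0; 0 -0 -0.001 0.016 0; 0 -0 -0 0.016 0; 0 -0 -0.001 0.015 0
```

View pics/w1.png

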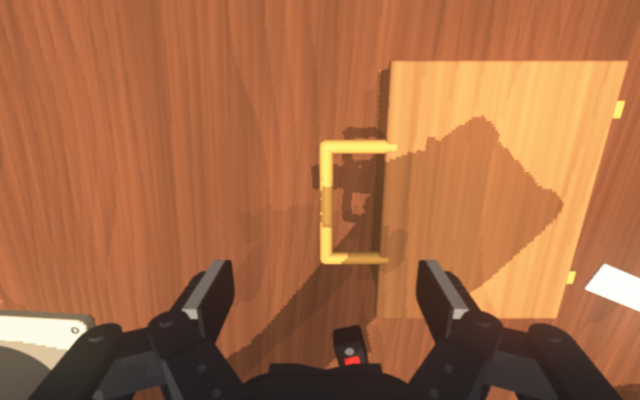

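The handle bar sits centred between the fingers (pixel 325,200), and light A shows at (349,345). I'll pre-close the jaws so that the inner finger clears the lid edge.

Request:
arm_command:
  series: "0.6 -0.001 0 0 -0.001; 0.6 0 0.001 0 -0.001; 0.6 0 0 0 0; 0.6 0 0 0.02 0; 0.6 0 0 0.03 0; 0.6 0 0 0.03 0; 0.6 0 0 0.03 0; 0.6 0 0 0.03 0; 0.6 0 0 0.03 0; 0.6 0 0 0.012 0"

```text
clock: 3.95
position: [0.3796, 0.3043, 0.0869]
ee_rot: [0.68, 0.733, -0.0, -0.0]
ft_force: [0.4, -0.2, 0.4]
grip_width: 0.397
grasp_force: 0.0
```

Request:
arm_command:
  series: "0.6 0 0 0 0; 1 0 0 0 0; 1 0 0 0 0; 1 0 0 0 0; 1 0 0 0 0; 1 0 0 0 0; 1 0 0 0 0; 1 0 0 0 0; 1 0 0 0 0; 1 0 0 0 0"

```text
clock: 5.2
position: [0.3799, 0.3044, 0.0878]
ee_rot: [0.68, 0.733, -0.0, 0.0]
ft_force: [-0.0, -0.3, 0.2]
grip_width: -0.001
grasp_force: 0.0
```

```bash
python3 plan.py; python3 plan.py $(python3 -c "
import numpy as np
for k in range(1,21):
    t=.03+1.85*k/20
    r=.198*(1-np.cos(t)) - .198*(1-np.cos(.03)); print(1,round(.3795+r*.9968,4),round(.3052+r*.080,4),round(.0862+.198*(np.sin(t)-np.sin(.03)),4),94.6,1,end=' ')")
```

```text
now [0.3799 0.3044 0.0878] 94.28 t 5.2 gw -0.001 gf 0.0 j7 [ 0.13 -0.92]
now [0.3799 0.3044 0.0878] 94.28 t 5.2 gw -0.001 gf 0.0 j7 [ 0.13 -0.92]
1 0.002 0.003 -0.042 -0.002; 1 0 0.007 -0.045 0; 1 -0 0.012 -0.044 0; 1 -0 0.016 -0.043 0; 1 0 0.02 -0.041 0; 1 -0 0.023 -0.04 0; 1 -0 0.027 -0.037 0; 1 0 0.031 -0.034 0; 1 -0 0.033 -0.031 0; 1 -0 0.036 -0.028 0
1 -0 0.038 -0.025 0; 1 -0 0.041 -0.021 0; 1 -0 0.043 -0.017 0; 1 -0 0.044 -0.013 0; 1 -0 0.044 -0.009 0; 1 -0 0.046 -0.005 0; 1 -0 0.045 -0.001 0; 1 -0 0.046 0.004 0; 1 -0.001 0.045 0.007 0; 1 0.001 0.044 0.012 0
```

```bash
python3 -c "
from h import *
a=grab('wrist','w2')['pixels'];b=grab('scene','s2')['pixels'];c=grab('side','d2')['pixels']
r=lambda im,x,y:cv2.resize(im[y:y+100,x:x+130],(400,300),interpolation=cv2.INTER_CUBIC)
cv2.imwrite('pics/w2c.png',np.vstack([np.hstack([cv2.resize(a,(400,300)),r(b,280,60)]),np.hstack([r(c,340,250),r(a,260,250)])])[:,:,::-1])"
```

```text
(no output)
```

View pics/w2c.png

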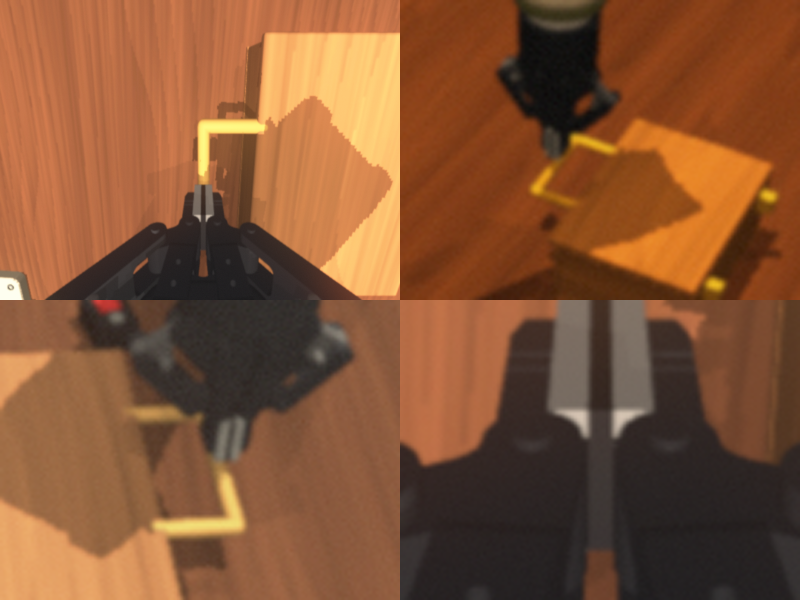

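The pads look as if they straddle the bar, yet the reading says shut. I'll test with the first part of the arc and watch the force and the lid.

Request:
arm_command:
  series: "1 0.001 0.003 -0.042 -0.001; 1 0 0.007 -0.045 0; 1 0 0.012 -0.044 0; 1 0 0.016 -0.043 0; 1 0 0 0 0; 1 0 0 0 0; 1 0 0 0 0; 1 0 0 0 0; 1 0 0 0 0; 1 0 0 0 0"

```text
clock: 6.6
position: [0.395, 0.306, 0.1573]
ee_rot: [0.679, 0.734, -0.0, 0.0]
ft_force: [0.4, 0.0, -0.3]
grip_width: 0.005
grasp_force: 0.0
```

```bash
python3 -c "
from h import *
o=manip.get_obs();print(o['ft_force'],o['grip_width'],o['position'])
a=grab('wrist','w3')['pixels'];b=grab('scene','s3')['pixels'];c=grab('side','d3')['pixels']
r=lambda im,x,y:cv2.resize(im[y:y+100,x:x+130],(400,300),interpolation=cv2.INTER_CUBIC)
cv2.imwrite('pics/w3c.png',np.vstack([np.hstack([cv2.resize(a,(400,300)),r(b,280,60)]),np.hstack([r(c,340,250),r(a,260,150)])])[:,:,::-1])"
```

```text
[ 0.41471393  0.02585324 -0.28921818] 0.0048483648638842965 [0.39499469 0.30597969 0.15729452]
```

View pics/w3c.png

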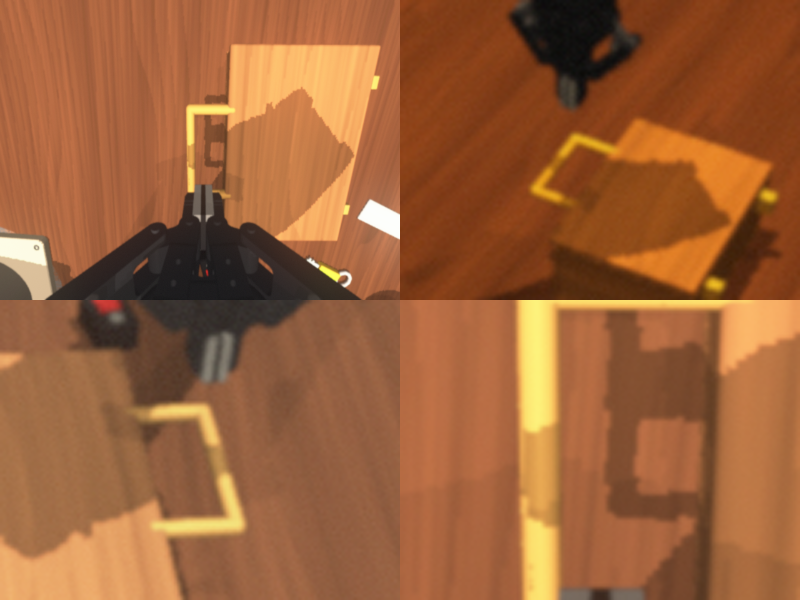

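```bash
python3 -c "
from h import *
s=load('s3');d=load('d3')
print(tri((s,335.2,95),(d,409.9,276.7)))
for z in (.157,.138,.15): print(z,proj(s,[.395,.306,z]),proj(d,[.395,.306,z]))
print(proj(load('w3'),[.395,.306,.157]),proj(load('w3'),[.395,.306,.138]))
print(proj(load('w2'),[.38,.3044,.087]),proj(load('w2'),[.38,.3044,.068]))
"
```

```text
(array([0.3925249 , 0.30828895, 0.16464898]), [np.float64(0.002237387430670098), np.float64(0.002237387430670045)])
0.157 [334.80509592  97.36641227] [406.62826788 279.2695659 ]
0.138 [334.6248162  102.37759401] [405.51025759 286.70675922]
0.15 [334.7381222  99.2280608] [406.21259882 282.03466673]
[324.76015017 248.63670785] [324.79263217 233.62161288]
[324.86966838 248.26904336] [324.88806156 233.32497927]
```

Both views put the shut fingertips at about the reported TCP height, not 19 mm ahead of it, so the pads closed above the bar. I'll go back about 18 mm lower.

```bash
python3 plan.py 0.6 .3795 .305 .15 94.6 3 0.6 .3795 .305 .070 94.6 6 .6 .3795 .305 .07 94.6 1
```

```text
now [0.395  0.306  0.1574] 94.46 t 6.75 gw 0.002 gf 0.0 j7 [ 0.18 -0.84]
0.6 0 -0.013 0.006 -0; 0.6 0 -0.013 0.006 -0; 0.6 0.001 -0.013 0.006 -0; 0.6 -0 0 0.033 -0; 0.6 -0 0 0.033 -0; 0.6 -0 0 0.034 -0; 0.6 -0 0 0.033 -0; 0.6 -0 0 0.034 -0; 0.6 -0 0 0.033 -0; 0.6 -0 0 0 -0.001
```

Request:
arm_command:
  series: "0.6 0 -0.013 0.006 0; 0.6 0 -0.013 0.006 0; 0.6 0.001 -0.013 0.006 0; 0.6 0 0 0.033 0; 0.6 0 0 0.033 0; 0.6 0 0 0.034 0; 0.6 0 0 0.033 0; 0.6 0 0 0.034 0; 0.6 0 0 0.033 0; 0.6 0 0 0 0"

```text
clock: 8.0
position: [0.3789, 0.3049, 0.0691]
ee_rot: [0.679, 0.734, -0.001, -0.0]
ft_force: [-0.2, -0.1, 0.3]
grip_width: 0.396
grasp_force: 0.0
```

Request:
arm_command:
  series: "1 0 0 0 0; 1 0 0 0 0; 1 0 0 0 0; 1 0 0 0 0; 1 0 0 0 0; 1 0 0 0 0; 1 0 0 0 0; 1 0 0 0 0; 1 0 0 0 0; 1 0 0 0 0"

```text
clock: 9.25
position: [0.3802, 0.3055, 0.0707]
ee_rot: [0.679, 0.734, 0.001, 0.0]
ft_force: [5.3, 0.8, 3.9]
grip_width: 0.1
grasp_force: 30.3
```

Request:
arm_command:
  series: "1 0 0.003 -0.042 0; 1 0 0.007 -0.045 0; 1 0 0.012 -0.044 0; 1 0 0.016 -0.043 0; 1 0 0.02 -0.041 0; 1 0 0.023 -0.04 0; 1 0 0.027 -0.037 0; 1 0 0.031 -0.034 0; 1 0 0.033 -0.031 0; 1 0 0.036 -0.028 0"

```text
clock: 10.5
position: [0.4591, 0.3112, 0.225]
ee_rot: [0.678, 0.735, -0.004, -0.001]
ft_force: [-16.9, -8.7, 20.8]
grip_width: 0.096
grasp_force: 29.6
```

Request:
arm_command:
  series: "1 0 0.038 -0.025 0; 1 0 0.041 -0.021 0; 1 0 0.043 -0.017 0; 1 0 0.044 -0.013 0; 1 0 0.044 -0.009 0; 1 0 0.046 -0.005 0; 1 0 0.045 -0.001 0; 1 0 0.046 0.004 0; 1 0 0.045 0.007 0; 1 0 0.044 0.012 0"

```text
clock: 11.75
position: [0.6367, 0.325, 0.2519]
ee_rot: [0.679, 0.734, -0.0, 0.0]
ft_force: [0.9, -1.1, 6.1]
grip_width: 0.094
grasp_force: 37.3
```

Request:
arm_command:
  series: "0 0 0 0 0; 0 0 0 0 0; 0 0 0 0 0; 0 0 0 0 0; 0 0 0 -0.04 0; 0 0 0 -0.05 0; 0 0 -0.05 -0.05 0; 0 0 -0.1 -0.02 0; 0 0 -0.1 0 0; 0 0 -0.1 0 0"

```text
clock: 13.0
position: [0.4954, 0.3146, 0.3167]
ee_rot: [0.679, 0.734, 0.001, 0.0]
ft_force: [-0.0, 0.1, 0.9]
grip_width: 0.998
grasp_force: 0.0
```

```bash
python3 -c "
from h import *
b=grab('scene','s4')['pixels'];c=grab('side','d4')['pixels'];w=grab('wrist','w4')['pixels']
cv2.imwrite('pics/w4c.png',np.vstack([np.hstack([cv2.resize(b,(400,250)),cv2.resize(c,(400,250))]),np.hstack([cv2.resize(w,(400,250)),cv2.resize(b[140:300,200:456],(400,250),interpolation=cv2.INTER_CUBIC)])])[:,:,::-1])"; python3 plan.py
```

```text
now [0.4952 0.3149 0.3174] 94.58 t 13.15 gw 1.0 gf 0.0 j7 [ 0.1  -0.77]
```

View pics/w4c.png

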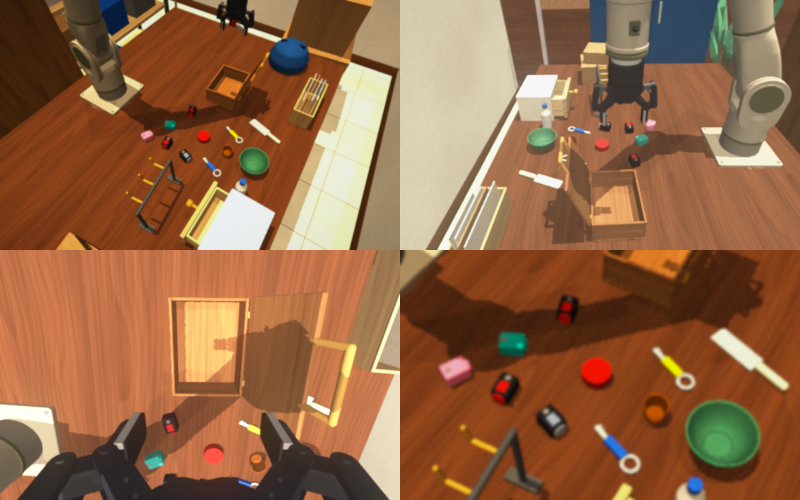

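The lid is right back and the box is empty, with the lights and keys unmoved. Next is light A, near the box.

```bash
python3 plan.py .2 .4265 .0985 .12 108.4 5 .2 .4265 .0985 .03 108.4 3 .2 .4265 .0985 .006 108.4 2
python3 plan.py S .4265 .0985 .006 108.4 1 .4265 .0985 .15 108.4 4 1 .4975 .372 .15 94.6 6; python3 plan.py S  .4975 .372 .15 94.6 1 .4975 .372 .05 94.6 3 .35 .4975 .372 .05 94.6 3 .35 .4975 .372 .16 94.6 4;

```

```text
now [0.4952 0.3149 0.3174] 94.58 t 13.15 gw 1.0 gf 0.0 j7 [ 0.1  -0.77]
0.2 -0.105 -0.043 0.099 -0.015; 0.2 -0.103 -0.048 0.099 -0.015; 0.2 -0.101 -0.052 0.099 -0.015; 0.2 -0.098 -0.057 0.098 -0.015; 0.2 -0.095 -0.062 0.099 -0.015; 0.2 0 -0 0.075 -0.001; 0.2 0 -0 0.075 -0.001; 0.2 0 -0 0.075 -0.001; 0.2 0 -0 0.03 0.001; 0.2 0 -0 0.03 0.001
now [0.4952 0.3149 0.3174] 94.58 t 13.15 gw 1.0 gf 0.0 j7 [ 0.1  -0.77]
1 0 0 -0.09 0; 1 0 0 -0.09 0; 1 0 0 -0.09 0; 1 0 0 -0.09 0; 1 0.099 0.064 -0 0.013; 1 0.101 0.06 -0 0.013; 1 0.104 0.056 -0 0.013; 1 0.106 0.051 -0 0.013; 1 0.108 0.047 -0 0.013; 1 0.109 0.043 -0 0.013
now [0.4952 0.3149 0.3174] 94.58 t 13.15 gw 1.0 gf 0.0 j7 [ 0.1  -0.77]
1 0 0 0.083 0; 1 0 0 0.083 0; 1 0 0 0.084 0; 0.35 0 0 -0 0; 0.35 0 0 -0 0; 0.35 0 0 -0 0; 0.35 0 0 -0.069 0; 0.35 0 0 -0.069 0; 0.35 0 0 -0.069 0; 0.35 0 0 -0.068 0
```

Request:
arm_command:
  series: "0.2 -0.105 -0.043 0.099 -0.015; 0.2 -0.103 -0.048 0.099 -0.015; 0.2 -0.101 -0.052 0.099 -0.015; 0.2 -0.098 -0.057 0.098 -0.015; 0.2 -0.095 -0.062 0.099 -0.015; 0.2 0 0 0.075 -0.001; 0.2 0 0 0.075 -0.001; 0.2 0 0 0.075 -0.001; 0.2 0 0 0.03 0.001; 0.2 0 0 0.03 0.001"
  newtons: 40

```text
clock: 14.4
position: [0.4287, 0.0983, 0.004]
ee_rot: [0.587, 0.81, 0.0, 0.0]
ft_force: [0.1, -0.4, 0.1]
grip_width: 0.8
grasp_force: 0.0
```

Request:
arm_command:
  series: "1 0 0 0 0; 1 0 0 0 0; 1 0 0 0 0; 1 0 0 0 0; 1 0 0 0 0; 1 0 0 0 0; 1 0 0 -0.09 0; 1 0 0 -0.09 0; 1 0 0 -0.09 0; 1 0 0 -0.09 0"

```text
clock: 15.65
position: [0.4276, 0.0981, 0.1492]
ee_rot: [0.587, 0.81, -0.0, 0.0]
ft_force: [0.0, -0.5, -1.3]
grip_width: 0.386
grasp_force: 40.2
```

Request:
arm_command:
  series: "1 0.098 0.064 0 0.013; 1 0.101 0.06 0 0.013; 1 0.104 0.056 0 0.013; 1 0.106 0.051 0 0.013; 1 0.108 0.047 0 0.013; 1 0.109 0.043 0 0.013; 1 0 0 0.083 0; 1 0 0 0.083 0; 1 0 0 0.084 0; 1 0 0 0 0"

```text
clock: 16.9
position: [0.4989, 0.3694, 0.0458]
ee_rot: [0.681, 0.732, -0.002, -0.0]
ft_force: [-0.0, 0.1, 0.6]
grip_width: 0.388
grasp_force: 40.2
```

Request:
arm_command:
  series: "0.35 0 0 0 0; 0.35 0 0 0 0; 0.35 0 0 0 0; 0.35 0 0 0 0; 0.35 0 0 -0.069 0; 0.35 0 0 -0.069 0; 0.35 0 0 -0.069 0; 0.35 0 0 -0.068 0; 0.2 0 0 0 0; 0.2 0 0 0 0"

```text
clock: 18.15
position: [0.4999, 0.3704, 0.1572]
ee_rot: [0.681, 0.732, -0.0, 0.0]
ft_force: [0.1, -0.4, 0.4]
grip_width: 0.802
grasp_force: 0.0
```

```bash
python3 -c "
from h import *
grab('wrist','w5');grab('scene','s5');grab('side','d5')
# do lights B,C still sit where they were?
for f,g,box in(('scene0','s5',(215,270,250,310)),('side0','d5',(185,225,310,380))):
    a=load(f)['pixels'].astype(int);b=load(g)['pixels'].astype(int);y0,y1,x0,x1=box
    d=np.abs(a-b).max(2)[y0:y1,x0:x1]; print((d>60).sum(), np.argwhere(d>60)[:4])
"; python3 plan.py .2 .432 -.109 .14 100 10; python3 plan.py S .432 -.109 .14 100 .2 .432 -.109 .004 100 4
```

```text
11 [[ 0 34]
 [ 2 30]
 [ 2 33]
 [ 3 31]]
642 [[ 0 51]
 [ 0 52]
 [ 0 53]
 [ 0 54]]
now [0.4996 0.3704 0.1568] 94.11 t 18.3 gw 0.804 gf 0.0 j7 [-0.02 -0.94]
0.2 -0.118 -0.025 0.004 -0.003; 0.2 -0.118 -0.027 0.004 -0.003; 0.2 -0.118 -0.028 0.004 -0.003; 0.2 -0.118 -0.029 0.004 -0.003; 0.2 -0.117 -0.03 0.004 -0.003; 0.2 -0.117 -0.031 0.004 -0.003; 0.2 -0.117 -0.032 0.004 -0.003; 0.2 -0.116 -0.033 0.005 -0.003; 0.2 -0.116 -0.034 0.004 -0.003; 0.2 -0.116 -0.035 0.005 -0.003
now [0.4996 0.3704 0.1568] 94.11 t 18.3 gw 0.804 gf 0.0 j7 [-0.02 -0.94]
0.2 0 0 0.085 0; 0.2 0 0 0.085 0; 0.2 0 0 0.085 0; 0.2 0 0 0.085 0
```

Request:
arm_command:
  series: "0.2 -0.118 -0.025 0.004 -0.003; 0.2 -0.118 -0.027 0.004 -0.003; 0.2 -0.118 -0.028 0.004 -0.003; 0.2 -0.118 -0.029 0.004 -0.003; 0.2 -0.117 -0.03 0.004 -0.003; 0.2 -0.117 -0.031 0.004 -0.003; 0.2 -0.117 -0.032 0.004 -0.003; 0.2 -0.116 -0.033 0.005 -0.003; 0.2 -0.116 -0.034 0.004 -0.003; 0.2 -0.116 -0.035 0.005 -0.003"

```text
clock: 19.55
position: [0.4318, -0.1102, 0.1408]
ee_rot: [0.646, 0.763, -0.0, 0.0]
ft_force: [0.0, -0.4, -0.7]
grip_width: 0.798
grasp_force: 0.0
```

Request:
arm_command:
  series: "0.2 0 0 0.08 0; 0.2 0 0 0.09 0; 0.2 0 0 0.09 0; 0.2 0 0 0.08 0; 0.2 0 0 0 0; 1 0 0 0 0; 1 0 0 0 0; 1 0 0 0 0; 1 0 0 0 0; 1 0 0 0 0"

```text
clock: 20.8
position: [0.4335, -0.109, 0.0065]
ee_rot: [0.646, 0.763, 0.0, 0.001]
ft_force: [-0.8, 0.5, 5.8]
grip_width: 0.382
grasp_force: 39.7
```

```bash
python3 plan.py 1 .432 -.109 .14 100 3 1 .450 .05 .15 97 3 1 .498 .314 .15 94.6 5 1 .502 .314 .046 94.6 3 1 .502 .314 .046 94.6 1 .35 .502 .314 .046 94.6 5;
python3 plan.py S .502 .314 .046 94.6 .3 .502 .314 .16 94.6 3 .2 .536 -.119 .15 159 8 .2 .536 -.119 .15 159 1  .2 .536 -.119 .004 159 4; python3 -c "
from h import *
grab('scene','s6');grab('side','d6')"
```

```text
now [ 0.4335 -0.109   0.0065] 99.49 t 20.8 gw 0.382 gf 39.7 j7 [0.91 0.07]
1 0 -0.001 -0.111 -0.001; 1 0 -0.001 -0.111 -0.001; 1 0.001 -0.002 -0.112 -0.001; 1 0.128 0.038 -0.008 0.006; 1 0.128 0.036 -0.008 0.006; 1 0.129 0.033 -0.009 0.006; 1 0.128 0.039 0 0.002; 1 0.129 0.039 0 0.002; 1 0.129 0.038 0 0.002; 1 0.129 0.037 0 0.002
1 0.129 0.036 0 0.002; 1 -0 0.003 0.087 0.001; 1 -0.001 0.003 0.087 0.001; 1 -0 0.004 0.086 0.001; 1 -0 -0 0 -0.001; 0.35 -0 -0 0 0; 0.35 -0 -0 0 0; 0.35 -0 -0 0 0; 0.35 -0 -0 0 0; 0.35 -0 -0 0 0
now [ 0.4335 -0.109   0.0065] 99.49 t 20.8 gw 0.382 gf 39.7 j7 [0.91 0.07]
0.3 0 0 -0.095 0; 0.3 0 0 -0.095 0; 0.3 0 0 -0.095 0; 0.2 -0.136 -0 0.003 -0.045; 0.2 -0.134 -0.019 0.003 -0.045; 0.2 -0.13 -0.038 0.003 -0.045; 0.2 -0.124 -0.056 0.003 -0.045; 0.2 -0.114 -0.073 0.003 -0.045; 0.2 -0.103 -0.089 0.003 -0.045; 0.2 -0.09 -0.102 0.003 -0.045
0.2 -0.074 -0.114 0.004 -0.045; 0.2 0 0 -0 0.002; 0.2 0 0 0.091 0; 0.2 0 0 0.091 0; 0.2 0 0 0.091 0; 0.2 0 0 0.092 0
```

Request:
arm_command:
  series: "1 0 -0.001 -0.111 -0.001; 1 0 -0.001 -0.111 -0.001; 1 0.001 -0.002 -0.112 -0.001; 1 0.128 0.038 -0.008 0.006; 1 0.128 0.036 -0.008 0.006; 1 0.129 0.033 -0.009 0.006; 1 0.128 0.039 0 0.002; 1 0.129 0.039 0 0.002; 1 0.129 0.038 0 0.002; 1 0.129 0.037 0 0.002"

```text
clock: 22.15
position: [0.4882, 0.2632, 0.1495]
ee_rot: [0.674, 0.739, 0.0, 0.001]
ft_force: [0.1, -0.5, 0.6]
grip_width: 0.387
grasp_force: 40.6
```

Request:
arm_command:
  series: "1 0.129 0.036 0 0.002; 1 0 0.003 0.087 0.001; 1 -0.001 0.003 0.087 0.001; 1 0 0.004 0.086 0.001; 1 0 0 0 -0.001; 0.35 0 0 0 0; 0.35 0 0 0 0; 0.35 0 0 0 0; 0.35 0 0 0 0; 0.35 0 0 0 0"

```text
clock: 23.4
position: [0.5011, 0.3144, 0.0447]
ee_rot: [0.678, 0.735, 0.0, 0.0]
ft_force: [0.7, 0.9, 0.6]
grip_width: 0.646
grasp_force: 0.0
```

Request:
arm_command:
  series: "0.3 0 0 -0.095 0; 0.3 0 0 -0.095 0; 0.3 0 0 -0.095 0; 0.2 -0.136 0 0.003 -0.045; 0.2 -0.134 -0.019 0.003 -0.045; 0.2 -0.13 -0.038 0.003 -0.045; 0.2 -0.124 -0.056 0.003 -0.045; 0.2 -0.114 -0.073 0.003 -0.045; 0.2 -0.103 -0.089 0.003 -0.045; 0.2 -0.09 -0.102 0.003 -0.045"

```text
clock: 24.65
position: [0.5311, -0.0665, 0.1504]
ee_rot: [0.245, 0.969, -0.0, 0.0]
ft_force: [-0.0, 0.0, -0.1]
grip_width: 0.799
grasp_force: 0.0
```

```bash
python3 -c "
from h import *
w=grab('wrist','w7')['pixels'];c=grab('side','d7')['pixels'];b=grab('scene','s7')['pixels']
cv2.imwrite('pics/w7c.png',np.vstack([np.hstack([cv2.resize(w,(400,250)),cv2.resize(c,(400,250))]),np.hstack([cv2.resize(b[80:180,290:450],(400,250)),cv2.resize(b[140:300,200:456],(400,250),interpolation=cv2.INTER_CUBIC)])])[:,:,::-1])"; python3 plan.py .2 .536 -.119 .15 159 2 .2 .536 -.119 .15 159 1  .2 .536 -.119 .006 159 4 1 .536 -.119 .006 159 3
```

```text
now [ 0.5311 -0.0679  0.1497] 151.02 t 24.8 gw 0.798 gf 0.0 j7 [1.06 0.75]
0.2 -0.036 -0.053 -0 -0.022; 0.2 -0.033 -0.055 -0.001 -0.022; 0.2 0 -0 0 -0; 0.2 0 -0 0.09 -0; 0.2 0 -0 0.09 -0; 0.2 0 -0 0.09 -0; 0.2 0 -0 0.09 -0; 1 0 -0 0 -0; 1 0 -0 0 -0; 1 0 -0 0 -0
```

View pics/w7c.png

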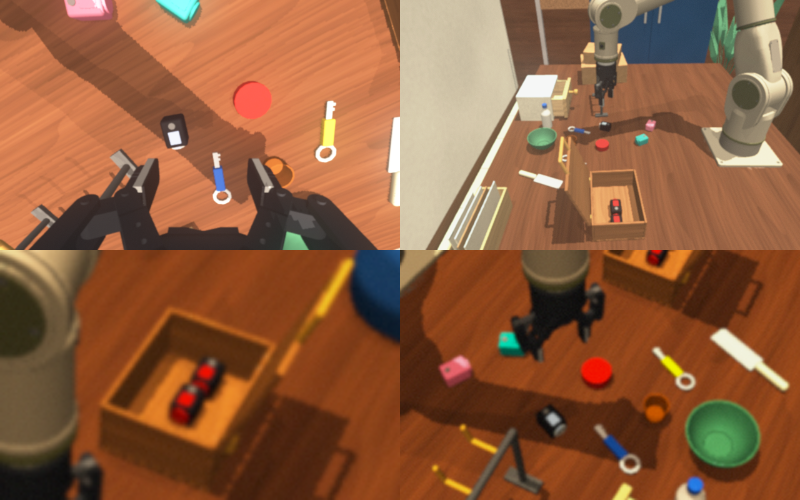

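Both red lights are in the box. The clear light C and both keys are visible; I'll check C with the wrist view before grasping it.

```bash
python3 -c "
from h import *
c=load('w7');im=c['pixels']
for u,v in ((278,208),(281,221),(274,199)): print(plane(c,u,v,.03).round(4))
h=cv2.cvtColor(im,cv2.COLOR_RGB2HSV)
for k,l,u in(('yel',(24,170,120),(33,255,255)),('blue',(105,150,60),(125,255,255))):
    m=cv2.inRange(h,l,u);n,_,s,ce=cv2.connectedComponentsWithStats(m)
    for i in range(1,n):
        if s[i,4]>60: print(k,s[i],plane(c,*ce[i],.012).round(4))
for u,v in ((224*1.6,198*1.6),(326*1.6,153*1.6)): print('ring',plane(c,u,v,.006).round(4))
"
```

```text
[ 0.5292 -0.1149  0.03  ]
[ 0.5416 -0.1192  0.03  ]
[ 0.52   -0.1136  0.03  ]
blue [342 270  17  34 400] [ 0.6473 -0.0987  0.012 ]
ring [ 0.6911 -0.1104  0.006 ]
ring [0.6907 0.079  0.006 ]
```

Request:
arm_command:
  series: "0.2 -0.033 -0.053 0 -0.022; 0.2 -0.03 -0.055 0 -0.022; 0.2 0 0 0 0; 0.2 0 0 0.09 0; 0.2 0 0 0.09 0; 0.2 0 0 0.09 0; 0.2 0 0 0.085 0; 0.2 0 0 0 0; 1 0 0 0 0; 1 0 0 0 0"

```text
clock: 26.05
position: [0.5353, -0.1143, 0.0099]
ee_rot: [0.18, 0.984, -0.0, 0.001]
ft_force: [-5.5, 2.0, 33.0]
grip_width: 0.386
grasp_force: 34.0
```

Request:
arm_command:
  series: "1 0 0 0 0; 1 0 0 0 0; 1 0 0 0 0; 1 0 0 -0.1 0; 1 0 0 -0.1 0; 1 0 0 -0.1 0; 1 0 0 -0.07 0; 1 0 0 0 0; 1 0 0 0 0; 1 0 0 0 0"

```text
clock: 27.3
position: [0.5338, -0.1144, 0.1554]
ee_rot: [0.18, 0.984, -0.0, -0.001]
ft_force: [-0.2, 0.4, -1.5]
grip_width: 0.382
grasp_force: 40.7
```

```bash
python3 plan.py 1 .5066 .256 .155 94.6 8 1 .5066 .256 .155 94.6 1 1 .5066 .256 .046 94.6 3 1 .5066 .256 .046 94.6 1 .35 .5066 .256 .046 94.6 4 .35 .5066 .256 .16 94.6 3
```

```text
now [ 0.5338 -0.1144  0.1554] 159.26 t 27.3 gw 0.382 gf 40.7 j7 [1.13 0.96]
1 0.049 0.105 0 0.045; 1 0.063 0.097 0 0.045; 1 0.076 0.088 0 0.045; 1 0.088 0.076 0 0.045; 1 0.098 0.063 0 0.045; 1 0.106 0.048 0 0.045; 1 0.111 0.033 0 0.045; 1 0.115 0.016 0.001 0.045; 1 -0 0 -0 -0.001; 1 -0 0 0.091 0
1 -0 0 0.091 0; 1 -0 0 0.09 0; 1 -0 0 0 0; 0.35 -0 0 0 0; 0.35 -0 0 0 0; 0.35 -0 0 0 0; 0.35 -0 0 0 0; 0.35 -0 0 -0.095 0; 0.35 -0 0 -0.095 0; 0.35 -0 0 -0.095 0
```

Request:
arm_command:
  series: "1 0.049 0.105 0 0.045; 1 0.063 0.097 0 0.045; 1 0.076 0.088 0 0.045; 1 0.088 0.076 0 0.045; 1 0.098 0.063 0 0.045; 1 0.106 0.048 0 0.045; 1 0.111 0.033 0 0.045; 1 0.115 0.016 0 0.045; 1 0 0 0 0; 1 0 0 0.091 0"

```text
clock: 28.55
position: [0.508, 0.2572, 0.1207]
ee_rot: [0.678, 0.735, 0.002, 0.001]
ft_force: [0.4, -0.4, -1.5]
grip_width: 0.378
grasp_force: 40.7
```

Request:
arm_command:
  series: "1 0 0 0.091 0; 1 0 0 0.09 0; 1 0 0 0 0; 0.35 0 0 0 0; 0.35 0 0 0 0; 0.35 0 0 0 0; 0.35 0 0 0 0; 0.35 0 0 -0.095 0; 0.35 0 0 -0.095 0; 0.35 0 0 -0.095 0"

```text
clock: 29.8
position: [0.5069, 0.2561, 0.1628]
ee_rot: [0.679, 0.734, 0.0, 0.0]
ft_force: [-0.2, 0.7, -0.3]
grip_width: 0.648
grasp_force: 0.0
```

```bash
python3 plan.py .6 .6535 .0925 .17 -23.7 12 .6 .6535 .0925 .17 -23.7 1 .6 .6535 .0925 .05 -23.7 4 .6 .6535 .0925 .05 -23.7 3
```

```text
now [0.5069 0.2561 0.1628] 94.48 t 29.8 gw 0.648 gf 0.0 j7 [ 0.29 -0.76]
0.6 -0.036 0.028 -0.002 0.055; 0.6 -0.031 0.034 -0.001 0.055; 0.6 -0.025 0.038 -0.002 0.055; 0.6 -0.018 0.042 -0.001 0.055; 0.6 -0.01 0.045 -0.002 0.055; 0.6 -0.003 0.046 -0.001 0.055; 0.6 0.005 0.045 -0.002 0.055; 0.6 0.013 0.044 -0.001 0.055; 0.6 0.021 0.041 -0.002 0.055; 0.6 0.027 0.037 -0.001 0.055
0.6 0.033 0.031 -0.002 0.055; 0.6 0.038 0.025 -0.001 0.055; 0.6 0 0 -0 -0.003; 0.6 0 0 0.075 -0; 0.6 0 0 0.075 -0; 0.6 0 0 0.075 -0; 0.6 0 0 0.075 -0; 0.6 0 0 -0 -0; 0.6 0 0 -0 -0; 0.6 0 0 -0 -0
```

```bash
python3 plan.py .6 .52 .08 .19 56 4 .6 .6535 .0925 .17 -23.7 8 .6 .6535 .0925 .17 -23.7 1 .6 .6535 .0925 .05 -23.7 4 .6 .6535 .0925 .05 -23.7 3
```

```text
now [0.5069 0.2561 0.1628] 94.48 t 29.8 gw 0.648 gf 0.0 j7 [ 0.29 -0.76]
0.6 -0.11 -0 -0.017 0.053; 0.6 -0.109 0.018 -0.017 0.053; 0.6 -0.105 0.035 -0.017 0.053; 0.6 -0.097 0.053 -0.017 0.053; 0.6 0.026 0.033 0.006 0.056; 0.6 0.032 0.027 0.006 0.056; 0.6 0.036 0.021 0.006 0.056; 0.6 0.039 0.015 0.006 0.056; 0.6 0.041 0.008 0.006 0.056; 0.6 0.042 0 0.007 0.056
0.6 0.041 -0.007 0.006 0.056; 0.6 0.04 -0.014 0.007 0.056; 0.6 -0 0 -0 -0.003; 0.6 -0 0 0.075 -0; 0.6 -0 0 0.075 -0; 0.6 -0 0 0.075 -0; 0.6 -0 0 0.075 -0; 0.6 -0 0 -0 -0; 0.6 -0 0 -0 -0; 0.6 -0 0 -0 -0
```

Request:
arm_command:
  series: "0.6 -0.11 0 -0.017 0.053; 0.6 -0.109 0.018 -0.017 0.053; 0.6 -0.105 0.035 -0.017 0.053; 0.6 -0.097 0.053 -0.017 0.053; 0.6 0.026 0.033 0.006 0.056; 0.6 0.032 0.027 0.006 0.056; 0.6 0.036 0.021 0.006 0.056; 0.6 0.039 0.015 0.006 0.056; 0.6 0.041 0.008 0.006 0.056; 0.6 0.042 0 0.007 0.056"

```text
clock: 31.05
position: [0.6207, 0.0895, 0.1738]
ee_rot: [0.999, -0.039, 0.0, 0.0]
ft_force: [0.9, 0.1, -0.4]
grip_width: 0.396
grasp_force: 0.0
```

Request:
arm_command:
  series: "0.6 0.041 -0.007 0.006 0.056; 0.6 0.04 -0.014 0.007 0.056; 0.6 0 0 0 -0.003; 0.6 0 0 0.075 0; 0.6 0 0 0.075 0; 0.6 0 0 0.075 0; 0.6 0 0 0.05 0; 0.6 0 0 0 0; 0.6 0 0 0 0; 0.6 0 0 0 0"

```text
clock: 32.3
position: [0.6543, 0.0926, 0.06]
ee_rot: [0.979, -0.206, 0.001, -0.0]
ft_force: [0.2, -0.3, 0.2]
grip_width: 0.397
grasp_force: 0.0
```

```bash
python3 plan.py;python3 -c "
from h import *
a=grab('wrist','w8');b=grab('scene','s8')['pixels'];c=grab('side','d8')['pixels']
print(proj(a,[.655,.092,.012]),proj(a,[.69,.0775,.006]))
cv2.imwrite('pics/w8c.png',np.vstack([np.hstack([cv2.resize(a['pixels'],(400,250)),cv2.resize(b[80:180,290:450],(400,250))]),np.hstack([cv2.resize(c[180:300,200:392],(400,250),interpolation=cv2.INTER_CUBIC),cv2.resize(b[150:250,330:490],(400,250),interpolation=cv2.INTER_CUBIC)])])[:,:,::-1])"
```

```text
now [0.6543 0.0926 0.06  ] -23.78 t 32.3 gw 0.397 gf 0.0 j7 [ 0.22 -2.43]
[324.44686613 215.76983112] [323.18633532 159.30908999]
```

View pics/w8c.png

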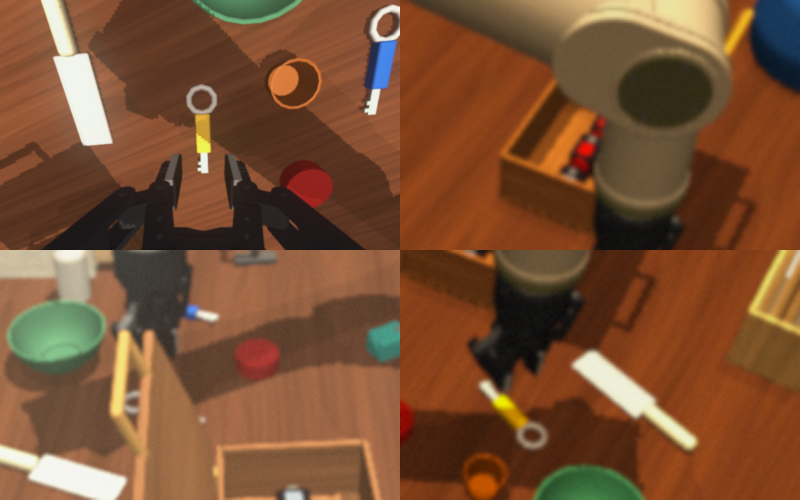

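The yellow key's grip sits centred between the fingers, at wrist pixel (325,211). I'll descend gently and watch the force.

Request:
arm_command:
  series: "0.6 0 0 0.04 0; 0.6 0 0 0.04 0; 0.6 0 0 0.03 0; 0.6 0 0 0.01 0; 0.65 0 0 0.005 0; 0.65 0 0 0 0; 0.65 0 0 0 0; 0.65 0 0 0 0; 0.65 0 0 0 0; 0.65 0 0 0 0"

```text
clock: 33.7
position: [0.6536, 0.0924, 0.0087]
ee_rot: [0.979, -0.206, 0.0, 0.0]
ft_force: [0.3, 0.2, -0.7]
grip_width: 0.349
grasp_force: 0.0
```

```bash
python3 plan.py;python3 -c "
from h import *
a=grab('wrist','w9');
cv2.imwrite('pics/w9c.png',cv2.resize(a['pixels'][150:330,220:430],(630,540),interpolation=cv2.INTER_CUBIC)[:,:,::-1])"
```

```text
now [0.6536 0.0924 0.0087] -23.8 t 33.7 gw 0.349 gf 0.0 j7 [ 0.21 -2.45]
```

View pics/w9c.png

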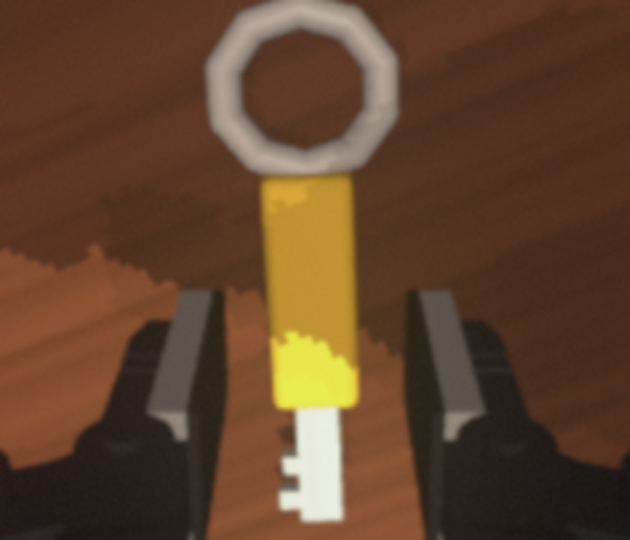

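The apparent pad gap shows the fingertips still about 15 mm above the reported TCP, so there is room to go lower. I'll continue in small steps.

Request:
arm_command:
  series: "0.72 0 0 0.01 0; 0.72 0 0 0.01 0; 0.72 0 0 0.006 0; 0.72 0 0 0.004 0; 0.72 0 0 0 0; 0.72 0 0 0 0; 0.72 0 0 0 0; 0.72 0 0 0 0; 0.72 0 0 0 0; 0.72 0 0 0 0"

```text
clock: 35.0
position: [0.6536, 0.0924, -0.0034]
ee_rot: [0.979, -0.206, 0.0, 0.0]
ft_force: [-0.3, 0.2, 0.6]
grip_width: 0.282
grasp_force: 0.0
```

```bash
python3 plan.py
```

```text
now [ 0.6536  0.0924 -0.0034] -23.8 t 35.0 gw 0.282 gf 0.0 j7 [ 0.2  -2.46]
```

Request:
arm_command:
  series: "0.72 0 0 0.004 0; 0.72 0 0 0.004 0; 0.72 0 0 0.004 0; 0.72 0 0 0.003 0; 0.72 0 0 0 0; 0.72 0 0 0 0; 0.72 0 0 0 0; 0.72 0 0 0 0; 0.72 0 0 0 0; 0.72 0 0 0 0"

```text
clock: 36.25
position: [0.6536, 0.0924, -0.0094]
ee_rot: [0.979, -0.206, 0.0, 0.0]
ft_force: [-1.0, 0.6, -0.4]
grip_width: 0.284
grasp_force: 0.0
```

Request:
arm_command:
  series: "0.72 0 0 0.003 0; 0.72 0 0 0 0; 0.9 0 0 0 0; 0.9 0 0 0 0; 1 0 0 0 0; 1 0 0 0 0; 1 0 0 0 0; 1 0 0 0 0; 1 0 0 0 0; 1 0 0 0 0"
  newtons: 40

```text
clock: 37.5
position: [0.6537, 0.0924, -0.0105]
ee_rot: [0.979, -0.206, 0.0, 0.0]
ft_force: [-0.6, 1.2, 1.8]
grip_width: 0.174
grasp_force: 40.0
```

```bash
python3 plan.py 1 .6537 .0924 .25 -23.8 6 1 .469 -.272 .25 6.4 10 1 .469 -.272 .25 6.4 4
```

```text
now [ 0.6537  0.0924 -0.0105] -23.8 t 37.5 gw 0.174 gf 40.0 j7 [ 0.2  -2.46]
1 0 0 -0.109 0; 1 0 0 -0.108 0; 1 0 0 -0.109 0; 1 0 0 -0.108 0; 1 0 0 -0.109 0; 1 0 0 -0.108 0; 1 -0.005 0.102 -0 -0.017; 1 -0.011 0.102 -0 -0.017; 1 -0.016 0.101 -0 -0.017; 1 -0.022 0.1 -0 -0.017
1 -0.027 0.098 -0 -0.017; 1 -0.032 0.097 -0 -0.017; 1 -0.037 0.095 -0 -0.017; 1 -0.043 0.093 -0 -0.017; 1 -0.047 0.09 -0 -0.017; 1 -0.052 0.088 -0 -0.017; 1 -0 -0 -0 0.001; 1 -0 -0 -0 0.001; 1 -0 -0 -0 0.001; 1 -0 -0 -0 0.001
```

Request:
arm_command:
  series: "1 0 0 -0.109 0; 1 0 0 -0.108 0; 1 0 0 -0.109 0; 1 0 0 -0.108 0; 1 0 0 -0.109 0; 1 0 0 -0.108 0; 1 -0.005 0.102 0 -0.017; 1 -0.011 0.102 0 -0.017; 1 -0.016 0.101 0 -0.017; 1 -0.022 0.1 0 -0.017"

```text
clock: 38.75
position: [0.5788, -0.055, 0.2495]
ee_rot: [0.995, -0.1, -0.0, 0.0]
ft_force: [0.4, -0.1, -0.2]
grip_width: 0.173
grasp_force: 39.8
```

Request:
arm_command:
  series: "1 -0.027 0.098 0 -0.017; 1 -0.032 0.097 0 -0.017; 1 -0.037 0.095 0 -0.017; 1 -0.043 0.093 0 -0.017; 1 -0.047 0.09 0 -0.017; 1 -0.052 0.088 0 -0.017; 1 0 0 0 0.001; 1 0 0 0 0.001; 1 0 0 0 0; 1 0 0 0 0"

```text
clock: 40.0
position: [0.4695, -0.2712, 0.2499]
ee_rot: [0.998, 0.057, 0.0, 0.0]
ft_force: [-0.5, -0.1, -0.2]
grip_width: 0.17
grasp_force: 39.8
```

```bash
python3 plan.py;python3 -c "
from h import *
a=grab('wrist','w10');b=grab('scene','s10');c=grab('side','d10')
r=lambda im,x,y,w,h:cv2.resize(im[y:y+h,x:x+w],(400,300),interpolation=cv2.INTER_CUBIC)
cv2.imwrite('pics/w10c.png',np.vstack([np.hstack([r(a['pixels'],220,100,200,150),r(b['pixels'],170,180,120,90)]),np.hstack([r(c['pixels'],270,60,120,90),r(a['pixels'],0,0,640,400)])])[:,:,::-1])"
```

```text
now [ 0.4695 -0.2712  0.2499] 6.53 t 40.0 gw 0.17 gf 39.8 j7 [ 0.93 -1.09]
```

View pics/w10c.png

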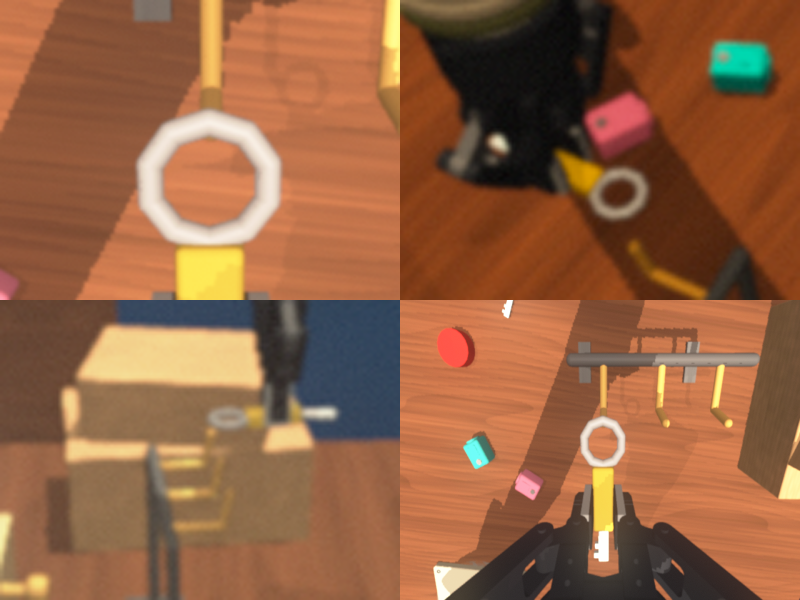

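```bash
python3 -c "
from h import *
w,s,d=load('w10'),load('s10'),load('d10')
W=(w,324.25,188.75);S=(s,235.3,237.8);D=(d,338.3,95)
print(tri(W,S,D));print(tri(S,D));print(plane(*W,.2665))
# hook2 tip in wrist: project the measured tip and end
for p in ([.5061,-.2677,.2],[.5151,-.2664,.17],[.5526,-.2629,.17],[.5139,-.333,.2014]): print(proj(w,p))
"
```

```text
(array([ 0.50869405, -0.26749757,  0.26642525]), [np.float64(0.0005743821972620442), np.float64(0.001350043026833111), np.float64(0.0017208700673274273)])
(array([ 0.50853493, -0.26790368,  0.26644388]), [np.float64(0.0015076777862918153), np.float64(0.0015076777862919949)])
[ 0.50909472 -0.26704449  0.2665    ]
[324.92386098 163.02181938]
[324.55803485 141.80982435]
[325.68877054  87.39644261]
[426.48862206 163.02991483]
```

The ring centre triangulates to (0.509, -0.268, 0.266), right over hook 2's tip. I'll lower it over the tip and release.

Request:
arm_command:
  series: "1 -0.004 0.001 0.03 0; 1 0 0 0.04 0; 1 0 0 0.04 0; 1 0 0 0.04 0; 1 0.002 0 0.03 0; 1 0.002 0 0.025 0; 1 0 0 0 0; 1 0 0 0 0; 1 0 0 0 0; 1 0 0 0 0"

```text
clock: 41.4
position: [0.4692, -0.2725, 0.1682]
ee_rot: [0.998, 0.056, 0.0, 0.0]
ft_force: [0.8, -0.5, -0.6]
grip_width: 0.175
grasp_force: 39.8
```

```bash
python3 plan.py;python3 -c "
from h import *
a=grab('wrist','w11');b=grab('scene','s11');c=grab('side','d11')
r=lambda im,x,y,w,h:cv2.resize(im[y:y+h,x:x+w],(400,300),interpolation=cv2.INTER_CUBIC)
cv2.imwrite('pics/w11c.png',np.vstack([np.hstack([r(a['pixels'],220,100,200,150),r(b['pixels'],170,180,120,90)]),np.hstack([r(c['pixels'],270,60,120,90),r(a['pixels'],0,0,640,400)])])[:,:,::-1])"
```

```text
now [ 0.4692 -0.2725  0.1682] 6.44 t 41.4 gw 0.175 gf 39.8 j7 [ 0.92 -1.11]
```

No contact force, so the ring is around the hook. Releasing.

Request:
arm_command:
  series: "0.4 0 0 0 0; 0.4 0 0 0 0; 0.4 0 0 0 0; 0.4 0 0 0 0; 0.4 0 0 0 0; 0.4 0 0 0 0; 0.4 0 0 -0.08 0; 0.4 0 0 -0.1 0; 0.4 0 0 -0.1 0; 0.6 0 0 0 0"

```text
clock: 42.8
position: [0.4704, -0.2729, 0.283]
ee_rot: [0.998, 0.056, 0.002, 0.002]
ft_force: [0.7, 0.2, -1.4]
grip_width: 0.409
grasp_force: 0.0
```

```bash
python3 -c "
from h import *
s=grab('scene','s12');d=grab('side','d12');w=grab('wrist','w12')
for n,c in(('s',s),('d',d)):
    m=cv2.inRange(cv2.cvtColor(c['pixels'],cv2.COLOR_RGB2HSV),(22,150,80),(34,255,255));k,_,st,ce=cv2.connectedComponentsWithStats(m)
    exp=[proj(c,[.53,-.265,z]) for z in(.16,.126,.085)]
    print(n,np.round(exp,1).tolist(),[(st[i].tolist(),ce[i].round(1)) for i in range(1,k) if st[i,4]>15 and np.hypot(*(ce[i]-exp[1]))<50])
"; python3 plan.py .6 .55 -.19 .24 -20 6 .6 .6495 -.099 .2 -19.7 5 .6 .6495 -.099 .1 -19.7 2 .6 .6495 -.099 .02 -19.7 4 .72 .6495 -.099 -.002 -19.7 3
```

```text
s [[252.2, 266.0], [254.4, 272.8], [256.9, 280.5]] []
d [[329.9, 131.0], [329.8, 141.6], [329.8, 153.9]] []
now [ 0.4687 -0.2723  0.2788] 6.45 t 42.95 gw 0.398 gf 0.0 j7 [ 0.93 -1.08]
0.6 0.038 -0.03 0.016 0.024; 0.6 0.035 -0.033 0.016 0.024; 0.6 0.032 -0.036 0.016 0.024; 0.6 0.03 -0.038 0.016 0.024; 0.6 0.027 -0.04 0.017 0.024; 0.6 0.023 -0.042 0.016 0.024; 0.6 0.032 -0.059 0.02 0; 0.6 0.032 -0.06 0.02 0; 0.6 0.032 -0.059 0.02 0; 0.6 0.032 -0.06 0.02 0
0.6 0.031 -0.059 0.02 0; 0.6 0 -0 0.125 0.001; 0.6 0 -0 0.125 0.001; 0.6 0 -0 0.05 -0; 0.6 0 -0 0.05 -0; 0.6 0 -0 0.05 -0; 0.6 0 -0 0.05 -0; 0.72 0 -0 0.018 -0; 0.72 0 -0 0.019 -0; 0.72 0 -0 0.018 -0
```

Request:
arm_command:
  series: "0.6 0.038 -0.03 0.016 0.024; 0.6 0.035 -0.033 0.016 0.024; 0.6 0.032 -0.036 0.016 0.024; 0.6 0.03 -0.038 0.016 0.024; 0.6 0.027 -0.04 0.017 0.024; 0.6 0.023 -0.042 0.016 0.024; 0.6 0.032 -0.059 0.02 0; 0.6 0.032 -0.06 0.02 0; 0.6 0.032 -0.059 0.02 0; 0.6 0.032 -0.06 0.02 0"

```text
clock: 44.2
position: [0.6301, -0.1166, 0.2071]
ee_rot: [0.986, -0.169, -0.001, 0.0]
ft_force: [-0.4, 0.7, -0.0]
grip_width: 0.402
grasp_force: 0.0
```

```bash
python3 -c "
from h import *
s=grab('scene','s13');d=grab('side','d13')
for n,c,f in(('s',s,'scene0'),('d',d,'side0')):
    a=load(f)['pixels'].astype(int);b=c['pixels'].astype(int);df=(np.abs(a-b).max(2)>35).astype(np.uint8)
    e=proj(c,[.53,-.265,.12]);k,_,st,ce=cv2.connectedComponentsWithStats(df)
    for i in range(1,k):
        if st[i,4]>15 and np.hypot(*(ce[i]-e))<50: print(n,e.round(),st[i],ce[i].round(1),b[int(ce[i][1]),int(ce[i][0])])
w=grab('wrist','w13');h=cv2.cvtColor(w['pixels'],cv2.COLOR_RGB2HSV)
m=cv2.inRange(h,(105,150,60),(125,255,255));k,_,st,ce=cv2.connectedComponentsWithStats(m)
for i in range(1,k):
    if st[i,4]>60: print('blue',st[i],plane(w,*ce[i],.012).round(4))
cv2.imwrite('pics/v.png',np.vstack([cv2.resize(w['pixels'],(400,250)),cv2.resize(d['pixels'][80:180,270:430],(400,250),interpolation=2)])[:,:,::-1])
"; python3 plan.py
```

```text
s [255. 274.] [ 213  156  191  152 6192] [297.5 248.5] [82 38 16]
s [255. 274.] [261 220  15  19 151] [268.9 227.5] [84 39 16]
s [255. 274.] [245 255   6  15  69] [247.4 262.4] [230 223 191]
s [255. 274.] [260 294  16  13  98] [267.9 298.9] [69 32 11]
d [330. 143.] [332 124   7  23  89] [335.5 133.2] [170 154 127]
blue [301 135  13  38 444] [ 0.651  -0.1004  0.012 ]
now [ 0.6298 -0.1156  0.2069] -19.33 t 44.35 gw 0.396 gf 0.0 j7 [ 0.54 -1.96]
```

```bash
python3 -c "
from h import *
s,d=load('s13'),load('d13')
for a,b in(((247.3,262.5),(335.5,133.2)),((246.5,255),(335.5,124)),((249.5,270),(335,147))): print(tri((s,*a),(d,*b)))
z=d['pixels'][118:152,328:344]
for r in z[::2]: print(' '.join('%02x%02x%02x'%tuple(p) for p in r[::2]))
"; python3 plan.py .6 .6505 -.1 .1 -19.7 3 .6 .6505 -.1 .02 -19.7 3 .72 .6505 -.1 -.002 -19.7 2 .72 .6505 -.1 -.0105 -19.7 2
```

```text
(array([ 0.51365379, -0.26227133,  0.15452607]), [np.float64(0.0002121873583646678), np.float64(0.000212187358364547)])
(array([ 0.51431483, -0.25885263,  0.18492827]), [np.float64(0.00016251955769057934), np.float64(0.00016251955769066087)])
(array([ 0.51278147, -0.26080433,  0.11136025]), [np.float64(0.0023260614006029925), np.float64(0.002326061400603022)])
e1bd69 dcb565 cea65c a4824f 92704a be8f54 a97f4e 8e6c4b
94714a 8f6c49 8d6d49 8e6e49 8f6d48 9f7846 92704a 8e6e4c
8e6d4d 886947 8d6b4b 906e4d 947045 9d7746 92704f 906e4e
91704f 916e4d b0997f c3b49a a3815a 977345 8d6b48 8f6c49
c8995c cea060 c4a273 dedbc2 c7b496 917048 8f6d4c 8f6d4c
dbaa5f d7a75d cea264 b19a7d cbb9a2 9b7c5d 8e6c4b 906f4d
93714a 92714e a7937e baa993 b7a795 a68e76 8e6b4c 8f6e4c
8d6c4b 8c6a4b 988169 bdaf96 9e907b 927a64 956f4b 966f4c
946546 906042 987146 b89f66 a2946c 957654 9b6645 a16a4a
9d6648 9b6445 9a6a43 ae9041 b99d4a a98045 9c6643 a06747
9f6746 9d6546 9c6945 947438 ae8a3f b08942 9e6846 a46b4b
9f6747 9d6647 a06a47 95723c ac893f b28b41 a26c46 a26949
a16b4a 9e6948 9f6848 906b3b a8873e b58f44 a37045 a26947
9e6647 9c6646 a16949 926b3c a3813c b28e40 a57444 a36947
9f6848 a16847 a06747 966840 9d7c3a af8c42 a37343 a36646
a16948 a16747 9e6746 976141 926c48 967655 9c6948 a16646
a26949 a06747 996242 936043 8e664e 8b7565 9b684c 9f6646
now [ 0.6298 -0.1156  0.2069] -19.33 t 44.35 gw 0.396 gf 0.0 j7 [ 0.54 -1.96]
0.6 0.012 -0.018 0.089 0.001; 0.6 0.012 -0.018 0.089 0.001; 0.6 0.012 -0.018 0.089 0.001; 0.6 -0 -0 0.067 -0; 0.6 -0 -0 0.067 -0; 0.6 -0 -0 0.066 -0; 0.72 -0 -0 0.028 -0; 0.72 -0 -0 0.027 -0; 0.72 -0 -0 0.011 -0; 0.72 -0 -0 0.01 -0
```

The yellow key hangs at (0.514, -0.26), within range. Now the blue key.

Request:
arm_command:
  series: "0.6 0.012 -0.018 0.089 0.001; 0.6 0.012 -0.018 0.089 0.001; 0.6 0.012 -0.018 0.089 0.001; 0.6 0 0 0.067 0; 0.6 0 0 0.067 0; 0.6 0 0 0.066 0; 0.72 0 0 0.028 0; 0.72 0 0 0.027 0; 0.72 0 0 0.008 0; 0.72 0 0 0.008 0"

```text
clock: 45.6
position: [0.6516, -0.1019, -0.0056]
ee_rot: [0.985, -0.174, 0.001, 0.0]
ft_force: [-0.4, -0.4, -0.0]
grip_width: 0.285
grasp_force: 0.0
```

```bash
python3 plan.py;python3 -c "
from h import *
w=grab('wrist','w14');h=cv2.cvtColor(w['pixels'],cv2.COLOR_RGB2HSV)
m=cv2.inRange(h,(105,120,40),(125,255,255));k,_,st,ce=cv2.connectedComponentsWithStats(m)
for i in range(1,k):
    if st[i,4]>60: print('blue',st[i],plane(w,*ce[i],.012).round(4))
"
```

```text
now [ 0.6516 -0.1019 -0.0056] -20.02 t 45.6 gw 0.285 gf 0.0 j7 [ 0.47 -2.08]
blue [ 304  226   33   82 2481] [ 0.6527 -0.1008  0.012 ]
```

Lowering to -0.0105 as for the yellow key, then closing and carrying to hook 0.

Request:
arm_command:
  series: "0.72 0 -0.001 0.006 0; 0.72 0 -0.001 0.005 0; 0.72 0 0 0 0; 0.9 0 0 0 0; 0.9 0 0 0 0; 1 0 0 0 0; 1 0 0 0 0; 1 0 0 0 0; 1 0 0 0 0; 1 0 0 0 0"

```text
clock: 46.9
position: [0.6515, -0.1011, -0.0104]
ee_rot: [0.985, -0.174, 0.0, 0.0]
ft_force: [0.8, -0.4, 3.6]
grip_width: 0.17
grasp_force: 40.3
```

```bash
python3 plan.py 1 .651 -.1 .28 -20 6 1 .5 -.25 .28 -6 4 1 .481 -.4015 .255 6.4 5 1 .481 -.4015 .255 6.4 5
```

```text
now [ 0.6515 -0.1011 -0.0104] -20.02 t 46.9 gw 0.17 gf 40.3 j7 [ 0.47 -2.08]
1 -0 -0 -0.121 -0; 1 -0 -0 -0.121 -0; 1 -0.001 -0.001 -0.121 -0; 1 -0 -0 -0.121 -0; 1 -0.001 -0.001 -0.121 -0; 1 -0 -0 -0.121 -0; 1 -0.057 0.12 -0 -0.019; 1 -0.064 0.117 -0 -0.019; 1 -0.07 0.113 -0 -0.019; 1 -0.077 0.108 -0 -0.019
1 -0.001 0.076 0.012 -0.014; 1 -0.004 0.076 0.013 -0.014; 1 -0.008 0.076 0.012 -0.014; 1 -0.011 0.076 0.013 -0.014; 1 -0.015 0.075 0.012 -0.014; 1 0 0 0 -0; 1 0 0 0 -0; 1 0 0 0 -0; 1 0 0 0 -0; 1 0 0 0 -0
```

Request:
arm_command:
  series: "1 0 0 -0.121 0; 1 0 0 -0.121 0; 1 -0.001 -0.001 -0.121 0; 1 0 0 -0.121 0; 1 -0.001 -0.001 -0.121 0; 1 0 0 -0.121 0; 1 -0.057 0.12 0 -0.019; 1 -0.064 0.117 0 -0.019; 1 -0.07 0.113 0 -0.019; 1 -0.077 0.108 0 -0.019"

```text
clock: 48.15
position: [0.4982, -0.251, 0.2793]
ee_rot: [0.999, -0.054, -0.0, -0.0]
ft_force: [0.8, -0.8, 0.5]
grip_width: 0.176
grasp_force: 39.8
```

Request:
arm_command:
  series: "1 -0.001 0.076 0.012 -0.014; 1 -0.004 0.076 0.013 -0.014; 1 -0.008 0.076 0.012 -0.014; 1 -0.011 0.076 0.013 -0.014; 1 -0.015 0.075 0.012 -0.014; 1 0 0 0 0; 1 0 0 0 0; 1 0 0 0 0; 1 0 0 0 0; 1 0 0 0 0"

```text
clock: 49.4
position: [0.481, -0.401, 0.2553]
ee_rot: [0.998, 0.055, 0.0, 0.0]
ft_force: [0.2, 0.1, 0.3]
grip_width: 0.171
grasp_force: 39.9
```

```bash
python3 plan.py; python3 -c "
from h import *
w=grab('wrist','w15');s=grab('scene','s15');d=grab('side','d15')
o=manip.get_obs();p=o['position'];e=p+[.0392,.0037,.0165]
for n,c in(('w',w),('s',s),('d',d)):
    im=c['pixels'];h=cv2.cvtColor(im,cv2.COLOR_RGB2HSV);u,v=proj(c,e)
    m=cv2.inRange(h,(0,0,120),(180,70,255));R0=40 if n=='w' else 16
    M=np.zeros_like(m);M[int(v)-R0:int(v)+R0,int(u)-R0:int(u)+R0]=1;m=m*M
    k,_,st,ce=cv2.connectedComponentsWithStats(m);i=1+np.argmax(st[1:,4]) if k>1 else 0
    print(n,np.round((u,v),1),st[i],ce[i].round(1))
    if n=='w': x,y,a,b=st[i][:4];print(plane(c,x+a/2-.5,y+b/2-.5,e[2]))
    h=cv2.inRange(cv2.cvtColor(im,cv2.COLOR_RGB2HSV),(105,120,60),(125,255,255));
"
```

```text
now [ 0.481  -0.401   0.2553] 6.29 t 49.4 gw 0.171 gf 39.9 j7 [ 1.01 -0.96]
w [325.2 189.8] [ 290  162   70   67 2193] [324.5 196.2]
[ 0.51756355 -0.39752448  0.27160544]
s [191.9 293.1] [182 286   7   8  14] [184.7 289.2]
d [333.2  76.7] [337  73   8   6  26] [340.2  76.2]
```

Request:
arm_command:
  series: "1 0.009 0 0.03 0; 1 0 0 0.04 0; 1 0 0 0.045 0; 1 0 0 0.04 0; 1 0.003 0 0.035 0; 1 0.003 0 0.028 0; 1 0 0 0 0; 1 0 0 0 0; 1 0 0 0 0; 1 0 0 0 0"

```text
clock: 50.8
position: [0.487, -0.4008, 0.1683]
ee_rot: [0.999, 0.055, 0.0, 0.0]
ft_force: [0.7, 0.1, -0.6]
grip_width: 0.175
grasp_force: 39.9
```

```bash
python3 plan.py; python3 -c "
from h import *
w=grab('wrist','w16');s=grab('scene','s16');d=grab('side','d16')
r=lambda im,x,y,w,h:cv2.resize(im[y:y+h,x:x+w],(400,300),interpolation=cv2.INTER_CUBIC)
cv2.imwrite('pics/w16c.png',np.vstack([np.hstack([r(w['pixels'],220,100,200,150),r(s['pixels'],150,220,120,90)]),np.hstack([r(d['pixels'],270,60,120,90),r(s['pixels'],290,70,160,120)])])[:,:,::-1])"
```

```text
now [ 0.487  -0.4008  0.1683] 6.26 t 50.8 gw 0.175 gf 39.9 j7 [ 1.   -0.99]
```

Request:
arm_command:
  series: "0.4 0 0 0 0; 0.4 0 0 0 0; 0.4 0 0 0 0; 0.4 0 0 0 0; 0.4 0 0 0 0; 0.4 0 0 0 0; 0.4 0 0 -0.08 0; 0.4 0 0 -0.1 0; 0.4 0 0 -0.1 0; 0.4 0 0 0 0"

```text
clock: 52.2
position: [0.4881, -0.4012, 0.2835]
ee_rot: [0.999, 0.055, 0.002, 0.002]
ft_force: [0.5, -0.0, 0.7]
grip_width: 0.601
grasp_force: 0.0
```

Request:
arm_command:
  series: "0.4 -0.1 0.1 0 0; 0.4 -0.1 0.1 0 0; 0.4 -0.1 0.1 0 0; 0.4 -0.1 0.1 0 0; 0.4 -0.1 0.1 0 0; 0.4 0 0 0 0; 0.4 0 0 0 0; 0.4 0 0 0 0; 0.4 0 0 0 0; 0.4 0 0 0 0"

```text
clock: 53.45
position: [0.3104, -0.6209, 0.28]
ee_rot: [0.998, 0.055, 0.0, 0.0]
ft_force: [0.2, -0.3, 0.2]
grip_width: 0.603
grasp_force: 0.0
```

```bash
python3 plan.py; python3 -c "
from h import *
s=grab('scene','s17');d=grab('side','d17')
for n,c in(('s',s),('d',d)): print(n,[proj(c,p).round(1).tolist() for p in([.536,-.264,.17],[.5505,-.3945,.17])])
r=lambda im,x,y,w,h:cv2.resize(im[y:y+h,x:x+w],(400,300),interpolation=cv2.INTER_CUBIC)
cv2.imwrite('pics/w17c.png',np.vstack([np.hstack([r(s['pixels'],190,240,100,75),r(d['pixels'],290,90,80,60)]),np.hstack([r(d['pixels'],180,100,320,240),r(s['pixels'],200,90,280,210)])])[:,:,::-1])"
```

```text
now [ 0.3104 -0.6209  0.28  ] 6.32 t 53.45 gw 0.603 gf 0.0 j7 [ 1.29 -0.52]
s [[254.0, 264.9], [218.7, 319.9]]
d [[327.8, 128.1], [323.2, 109.2]]
```

View pics/w17c.png

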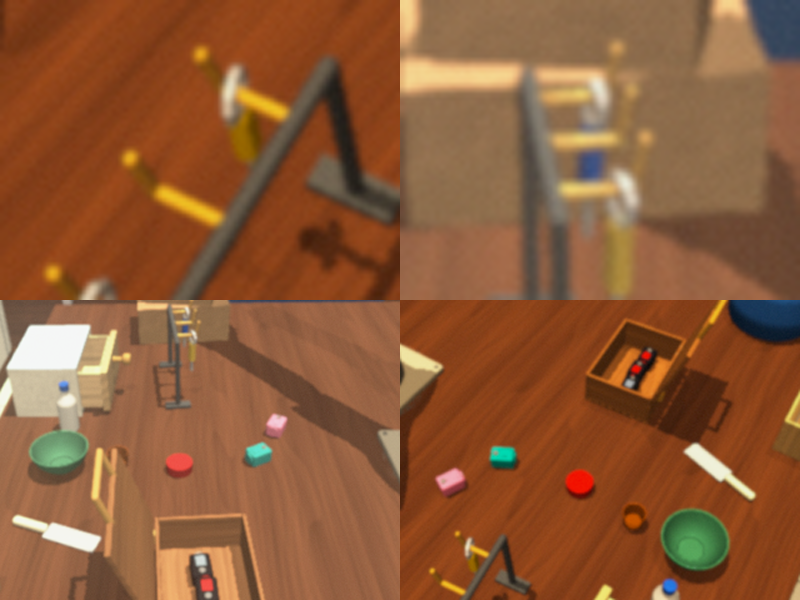

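```bash
python3 -c "
from h import *
s,d=load('s17'),load('d17')
x,e=tri((s,247.9,263.4),(d,334.7,128.7));print(x,e,np.linalg.norm(x-[.536,-.264,.170]))
o,r=ray(d,329.3,109.8);t=(-.3965-o[1])/r[1];x=o+r*t;print(x,np.linalg.norm(x-[.5505,-.3945,.17]))
"
```

```text
[ 0.51826131 -0.26682827  0.16543618] [np.float64(0.0022569663338619546), np.float64(0.0022569663338619416)] 0.01853344518508868
[ 0.53162822 -0.3965      0.16682273] 0.01924159696892715
```

Both ring centres lie about 19 mm from their hook's middle (limit 32 mm), the three lights are in the box, and the lid is open. Handing in.

```bash
python3 -c "
from workcell import manip
print(manip.hand_in())"
```

```text
the job is handed in; nothing more can be done
None
```

The job is handed in: the lid rests open on its stop, all three lights on the ledge are in the box, and both keys hang on hooks (yellow on hook 2, blue on hook 0); the hand-in call returned no verdict.

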